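# Nip up the jacket filler plug of a soap-base melter

### The job

The melter's water jacket has been topped up and the square-headed brass plug in its filler boss is only started by hand. Take the red-handled T-key from the tool block, set it on the plug, and turn the plug clockwise until the taper thread goes properly snug, but do not overtighten it. Then stand the key back in its hole in the block; turn the plug with the key only, do not knock the melter, and leave everything else where it is.

Things in the scene. Friction and masses are not known exactly. Their poses are not given: they have to be found in the camera images.
- melter: stainless water-jacketed soap-base melter, fixed; box 372 x 312 mm (its x, y), flat top deck 140 mm above the table; round pan lid with a black knob on the deck (knob top 192 mm above the table, 203 mm or more from the plug). Origin: centre of its underside; x points away from its front panel
- boss: round steel filler boss on the deck near the melter's front right corner, 44 mm across, 16 mm high; its threaded hole, 27 mm across, takes the plug. Origin: middle of its top face, 156 mm above the table and on the plug's axis
- plug: brass taper-threaded plug in the boss: 27 mm round shoulder up to 6 mm above the boss, then a square head 18 mm across flats, 16 mm high, its top edges chamfered 2.5 mm. Origin on its upright axis level with the boss top; x and y square to the head's flats.
- plug_top (a point): centre of the top of the plug's square head, 22 mm above the boss top. Turned clockwise from above, the hand-started plug first runs with an even drag of about 0.12 N m (plus 0.15 per rad/s) for 0.2 to 2.2 rad, never the same; then the taper bites and the torque climbs by about 1.5 N m per rad, with small slips. It is snug when it takes 0.38 to 0.5 N m and stays where it is left; overtightened above 0.6
- key: T-key with a red plastic crossbar, standing in the tool block; about 0.25 kg, 92 mm tall. Lower end: steel square socket, 30 mm outside, 20 mm inside, 14 mm deep, open below. Shank 12 mm round. Crossbar on top: 90 mm along key x, 14 mm thick along key y, 22 mm high (70 to 92 mm above the origin). Origin: centre of the socket's mouth (underside); z up the shank; the socket's sides lie along x and y.
- key_grip (a point): middle of the red crossbar, on the key's axis, 81 mm above the key's origin. Seated, the socket's inner end rests on the plug's head and the key's origin is 8 mm above the boss top; it then stands by itself with about 6 degrees of play
- stand: plywood tool block, fixed, 200 x 84 mm (its x, y), 50 mm high, with two round holes 40 mm deep: one 49 mm across for the red key, one 33 mm across for the small key. Origin: centre of its underside
- stand_hole (a point): centre of the mouth of the red key's hole, 50 mm above the table (floor of the hole 10 mm above the table), at x = -45 mm on the block
- small_key: smaller black-handled T-key standing in the block's other hole, 76 mm tall; too small for this plug; origin at the socket's mouth
- scale: white kitchen scale, 190 x 240 mm, 30 mm high; origin under its centre
- beaker: clear plastic beaker, 80 mm across, 105 mm high, standing on the scale; origin at its underside
- jar: amber glass jar with a steel lid, 68 mm across, 85 mm high; origin at its underside
- spare_plug: spare brass plug standing on the table, 27 mm across, 32 mm high; origin at its underside
- mould: open wooden soap mould, 240 x 100 mm, 50 mm high; origin at its underside
- spatula: spatula lying on the table

How it is judged:
On the way, in this order (a step that is already met when the one before it is completed fails the run):
1. the key is down on the plug's square head (horizontal distance between key and plug below 0.004 m and z of key in the frame of plug below 0.0125 m and angle between key's own z axis and vertical below 0.12 rad), for 0.2 s.
2. the plug is snug while the key is on it (contact force between plug and boss above 15 N and horizontal distance between key and plug below 0.008 m), for 0.1 s.
At the end, for the whole second after the job is handed in: The plug is snug: the boss grips it with 15 to 44 N (it takes about 0.35 to 0.57 N m to turn it further). The red key stands upright (within 0.12 rad) and still on the floor of its own hole in the block (within 12 mm of its centre, foot below 16 mm) (contact force between plug and boss between 15 and 44 N and horizontal distance between key and stand_hole below 0.012 m and height (world z) of key below 0.016 m and angle between key's own z axis and vertical below 0.12 rad and linear speed of key below 0.02 m/s); the robot touches nothing.
It fails at once if the plug is overtightened (the boss grips it with more than 56 N: over 0.6 N m) (contact force between plug and boss above 56 N).
It fails at once if the arm or fingers press on the melter, boss or plug with more than 6 N (only the key may) (contact force between any of the fingers, the arm and melter above 6 N).
It fails at once if another object is moved by more than 20 mm (distance of any of small_key, scale, beaker, jar, spare_plug, mould, spatula from where it was at the start of the episode above 0.02 m).
It also fails if it takes over 72 s, if anything falls off the work surface, if the arm or the gripper's body presses on something with over 40 N, if the wrist force passes 120 N, or if a joint passes its speed limit or range.

### The arm

A 6-joint arm with a two-finger parallel gripper is mounted at the origin on the work surface. World frame = base frame: x ahead of the robot, y to its left, z up, the work surface at z = 0. Lengths are in m, angles in rad, forces in N, time in s.
With the tool pointing down it reaches from about 0.375 to 0.975 m from the base axis. Payload 3.8 kg.
Tool frame: the origin (TCP) lies at the very end of the fingers, on their centre line; the grasp point (between the pads) lies 19 mm behind it; z points along the fingers, x is the direction in which the jaws open and shut, and the axes are right-handed (so a half turn about z gives the same grasp; the last joint's range is limited). The gripper opens to 85 mm and grips with 20 to 120 N. Pads are 22 mm wide; open, the fingers measure 114 mm over their backs; the gripper's body (76 mm by 85 mm) begins 54 mm behind the grasp point. The pads swing forward as they close: fully open they stand 13 mm farther back than shut.
Start: joints at [1.12, 0.264, 1.604, -0, 1.274, -0.037], TCP at [0.271, 0.618, 0.231] pointing down, gripper open.
Joint ranges: [-2.63, 2.63], [-0.94, 2.18], [0.31, 2.57], [-1.31, 4.45], [0, 2.66], [-2.55, 2.55]. Speed limits (rad/s): [2.57, 2.57, 3.14, 3.14, 3.14, 3.14].

### API

Orientations are given as a rotation vector (axis times angle).
In Python, from workcell import bot gives the robot as it stands.
- The arm moves only by the tool carry_out, never from a script. Its argument "deltas" is a list of rows, each an object with "delta_pos": the shift along the tool's x, y, z in m, a list of three; "dr": the turn, a rotation vector about the tool's x, y, z in rad, a list of three. A call has 1 to 10 rows; each row shifts and turns the commanded pose from where the row before left it, along the tool's axes as they then stand; what a row does not reach is not made up. A row lasts 1/8 s, in which the tool goes at most 62.5 mm and 10.7 degrees, less where a joint would pass 70% of its speed; a pose out of reach is approached as far as the arm can. A call is refused whole if a number of a shift passes 0.0625 or a number of a turn 0.188, either way. A call with a gripper value outside its range is refused whole. "grip" is the opening, from 0 (shut) to 1 (fully open), set as the call begins (left out, the last holds). The fingers move at their own pace and stop on an object; "force" is the grip in N (left out, the last holds). Time passes only in rows, so rows that do not move let the fingers close. It gives the time, the measured TCP pose, the force and the opening at its end, in the units of the state.
- bot.read_state(): the state, without advancing time (a new reading comes with each control period).
- bot.read_camera(name): name is "scene" or "side" or "wrist"; returns a dict with "frame" (420x560x3 uint8, red, green, blue), "K" (3x3 intrinsics, pixels), "k1" (the pictures are not rectified: a ray, as slopes to the right and down, at radius r is drawn at 1 + k1 r^2 times it, then the intrinsics apply), "xyz" and "attitude" of the camera in the world; the wrist camera has in their place "hand_eye" (4x4, takes a point from camera to tool coordinates, whose origin is the TCP and whose axes are the tool frame's). Camera axes: x right, y down, z forward; pixel columns grow to the right and rows downward; lengths in m; the calibration is good to about 2 mm. A picture is of the moment at which its call begins: read the wrist's pose just before it. There is no depth.
- bot.finish_job(): hands the job in, once; it reports no verdict.
The state is a dict: "time": time; "q": joint angles; "joint_vel": joint speeds; "joint_torque": joint torques, N m; "tool_pos": TCP position; "tcp_rot": TCP orientation; "wrist_force": force on the tool from outside, world axes, zero at the start; "torque": the same for the moment, N m; "width": opening from 0.0 (shut) to 1.0 (fully open).
Only numpy, scipy, OpenCV 4.12 (cv2) and the standard library are available. Lean on these libraries where they do the work, as an engineer would, in place of code of your own. Each camera call takes 0.05 s, during which the arm holds its last target.

## Working session

There is one attempt and no reset: what is moved stays moved. The work goes in short steps, Python scripts to look and compute and a tool call to move; the robot and the scene stay as the last step left them, time stands still between calls to the robot, and variables do not carry over. Pictures are saved under pics/ and viewed, and the job is handed in when it is done.

Besides the shell and the picture viewer there is one more tool, called after "Emit:" as name([rows], argument=value, ...), one row to a line, values as JSON. carry_out: Moves the arm, as the interface text tells. Its arguments: {"type":"object","properties":{"deltas":{"type":"array"},"grip":{"type":"number"},"force":{"type":"number"}},"required":["deltas"]}

```bash
mkdir -p pics; ls
cat > h.py <<'E'
import numpy as np, cv2, json
from scipy.spatial.transform import Rotation as R
from workcell import bot
def snap(name,fn):
    s=bot.read_state(); c=bot.read_camera(name)
    cv2.imwrite('pics/'+fn+'.png',c['frame'][:,:,::-1])
    d={k:np.array(v).tolist() for k,v in c.items() if k!='frame'}
    d['tp']=list(map(float,s['tool_pos']));d['tr']=list(map(float,s['tcp_rot']))
    json.dump(d,open('pics/'+fn+'.json','w')); return c,s
def cam(fn):
    d=json.load(open('pics/'+fn+'.json'))
    K=np.array(d['K'])
    if 'hand_eye' in d:
        T=np.eye(4);T[:3,:3]=R.from_rotvec(d['tr']).as_matrix();T[:3,3]=d['tp'];T=T@np.array(d['hand_eye'])
    else:
        a=np.array(d['attitude']);T=np.eye(4);T[:3,3]=d['xyz']
        T[:3,:3]=a if a.shape==(3,3) else R.from_rotvec(a).as_matrix()
    return K,d['k1'],T
def ray(fn,u,v):
    K,k1,T=cam(fn); p=cv2.undistortPoints(np.array([[[u,v]]],float),K,np.array([k1,0,0,0.])) [0,0]
    return T[:3,3],T[:3,:3]@np.array([p[0],p[1],1])
def plane(fn,u,v,z):
    o,d=ray(fn,u,v); return o+d*(z-o[2])/d[2]
def tri(obs):
    A=np.zeros((3,3));b=np.zeros(3);L=[]
    for f,u,v in obs:
        o,d=ray(f,u,v);d=d/np.linalg.norm(d);P=np.eye(3)-np.outer(d,d);A+=P;b+=P@o;L.append((o,P))
    x=np.linalg.solve(A,b);return x,[float(np.linalg.norm(P@(x-o))) for o,P in L]
def proj(fn,X):
    K,k1,T=cam(fn);p=T[:3,:3].T@(np.array(X)-T[:3,3]);x=p[:2]/p[2];x=x*(1+k1*(x@x));return (K[:2,:2]@x+K[:2,2])
def st():
    s=bot.read_state();print({k:np.round(s[k],4).tolist() for k in s});return s
E
python3 - <<'E'
from h import *
for n in ['scene','side','wrist']:
    c,s=snap(n,n+'0'); print(n,{k:np.round(v,4).tolist() for k,v in c.items() if k!='frame'})
st()
E
```

```text
pics
scene {'K': [[491.6375, 0.0, 277.1222], [0.0, 491.6375, 212.115], [0.0, 0.0, 1.0]], 'k1': -0.1697, 'xyz': [1.0769, -0.7922, 1.2625], 'attitude': [-2.3111, -0.7509, 0.2671]}
side {'K': [[396.8355, 0.0, 279.0309], [0.0, 396.8355, 200.1027], [0.0, 0.0, 1.0]], 'k1': -0.0422, 'xyz': [0.3637, -0.7395, 0.7696], 'attitude': [-2.2674, 0.1808, -0.1042]}
wrist {'K': [[341.2594, 0.0, 281.5678], [0.0, 341.2594, 210.2549], [0.0, 0.0, 1.0]], 'k1': 0.0278, 'hand_eye': [[1.0, -0.0002, 0.0009, 0.0014], [-0.0001, 0.9474, 0.3201, -0.0833], [-0.0009, -0.3201, 0.9474, -0.1432], [0.0, 0.0, 0.0, 1.0]]}
{'time': 0.15, 'q': [1.1201, 0.2646, 1.6051, -0.0, 1.2737, -0.0369], 'joint_vel': [0.0018, -0.0013, -0.0061, 0.0009, -0.0009, -0.0007], 'joint_torque': [0.001, -51.5911, -36.7957, 0.0001, 0.0081, 0.0], 'tool_pos': [0.2712, 0.6175, 0.2302], 'tcp_rot': [2.6296, 1.7172, -0.0024], 'wrist_force': [0.1143, -0.5708, -0.4297], 'torque': [-0.0123, -0.0293, 0.0391], 'width': 1.0031}
```

View pics/scene0.png

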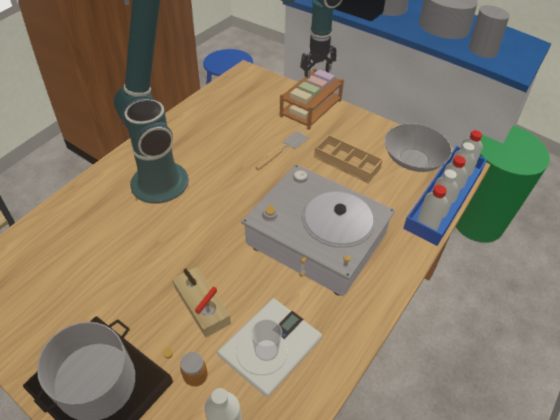

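View pics/side0.png

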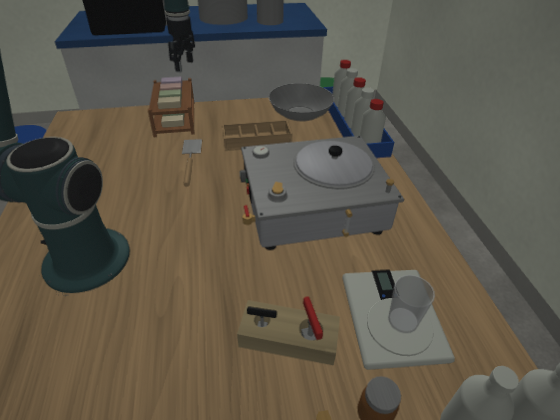

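View pics/wrist0.png

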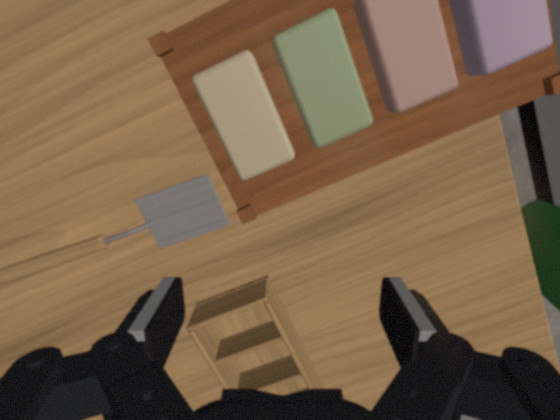

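The scene view shows the red bar at about (207,300) and the brass plug at about (270,211). In the side view the bar is at about (313,317) and the plug at about (278,188). Next I triangulate both.

Run:
```python
from h import *
E={}
for f,roi in [('scene0',(170,260,240,340)),('side0',(290,280,340,360))]:
    im=cv2.imread(f'pics/{f}.png').astype(int);x0,y0,x1,y1=roi
    m=np.zeros(im.shape[:2],np.uint8);b,g,r=[im[:,:,i] for i in range(3)]
    mm=((r>110)&(g<70)&(b<80));m[y0:y1,x0:x1]=mm[y0:y1,x0:x1]*255
    ys,xs=np.nonzero(m);rc=cv2.minAreaRect(np.stack([xs,ys],1).astype(np.float32))
    print(f,len(xs),xs.mean(),ys.mean(),rc); p=cv2.boxPoints(rc)
    # ends
    l=sorted([0,1,2,3],key=lambda i:p[i][1]);E[f]=[(xs.mean(),ys.mean()),(p[l[0]]+p[l[1]])/2,(p[l[2]]+p[l[3]])/2]
    z=cv2.resize(cv2.imread(f'pics/{f}.png')[y0-30:y1+30,x0-50:x1+30],None,fx=4,fy=4,interpolation=cv2.INTER_CUBIC);cv2.imwrite(f'pics/{f}_z.png',z[:600,:800])
print(E)
for i in range(3): print(tri([(f,*E[f][i]) for f in E]))
print('plug',tri([('scene0',270,210),('side0',278,185.5)]))
print('knob',tri([('scene0',340,209),('side0',335,150)]))
```

```text
scene0 154 205.5909090909091 300.1363636363636 ((205.93902587890625, 299.9512634277344), (5.4660820960998535, 29.985363006591797), 38.65980911254883)
side0 86 310.8720930232558 309.9418604651163 ((312.6775207519531, 313.4260559082031), (37.0, 3.384615659713745), 67.38013458251953)
{'scene0': [(np.float64(205.5909090909091), np.float64(300.1363636363636)), array([215.30489, 288.24396], dtype=float32), array([196.57317, 311.65857], dtype=float32)], 'side0': [(np.float64(310.8720930232558), np.float64(309.9418604651163)), array([305.56213, 296.34912], dtype=float32), array([319.7929, 330.503 ], dtype=float32)]}
(array([ 0.51231597, -0.31102447,  0.10129001]), [0.008229090180007432, 0.008229090180007446])
(array([ 0.50899557, -0.26839422,  0.09644756]), [0.0030602274767437478, 0.0030602274767438887])
(array([ 0.51812193, -0.35567872,  0.10147176]), [0.006012296326738181, 0.0060122963267380345])
plug (array([0.49687038, 0.00663376, 0.17181953]), [0.0033939424629035983, 0.0033939424629034092])
knob (array([0.67036591, 0.12176526, 0.18556223]), [0.0018595756725124375, 0.0018595756725123857])
```

View pics/side0_z.png

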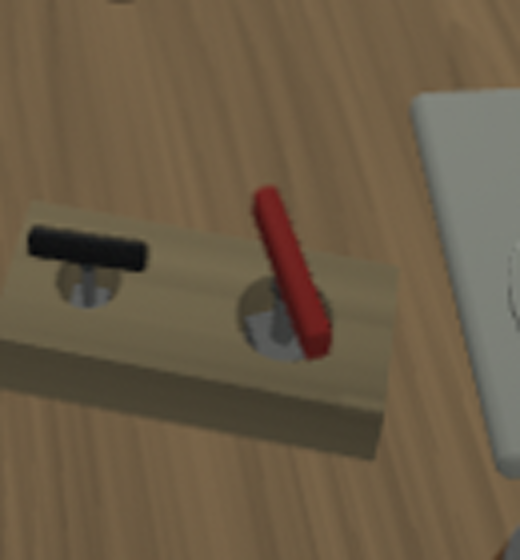

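View pics/scene0_z.png

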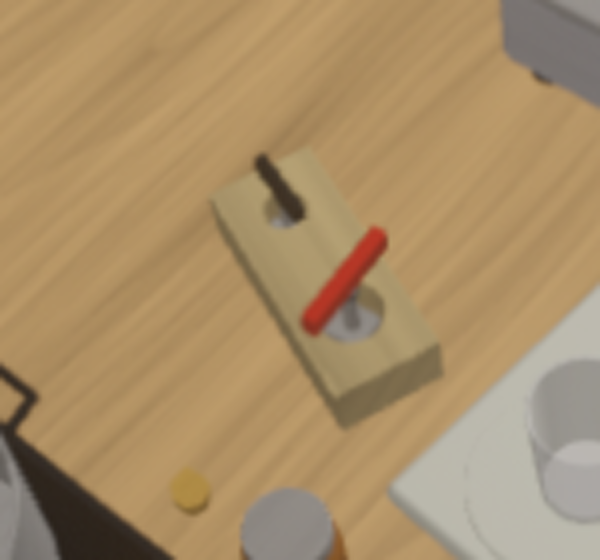

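Run:
```python
from h import *
s=st();M=R.from_rotvec(s['tcp_rot']).as_matrix();print(M.round(3), np.degrees(np.arctan2(M[1,0],M[0,0])))
```

```text
{'time': 0.15, 'q': [1.1201, 0.2646, 1.6051, -0.0, 1.2737, -0.0369], 'joint_vel': [0.0018, -0.0013, -0.0061, 0.0009, -0.0009, -0.0007], 'joint_torque': [0.001, -51.5911, -36.7957, 0.0001, 0.0081, 0.0], 'tool_pos': [0.2712, 0.6175, 0.2302], 'tcp_rot': [2.6296, 1.7172, -0.0024], 'wrist_force': [0.1143, -0.5708, -0.4297], 'torque': [-0.0123, -0.0293, 0.0391], 'width': 1.0031}
[[ 0.402  0.916 -0.001]
 [ 0.916 -0.402 -0.002]
 [-0.002 -0.    -1.   ]] 66.29207303520862
```

Emit:
carry_out([
  {"delta_pos": [-0.036, 0.0364, -0.0142], "dr": [0, 0, 0]},
  {"delta_pos": [-0.036, 0.0364, -0.0142], "dr": [0, 0, 0]},
  {"delta_pos": [-0.036, 0.0364, -0.0142], "dr": [0, 0, 0]},
  {"delta_pos": [-0.036, 0.0364, -0.0142], "dr": [0, 0, 0]},
  {"delta_pos": [-0.036, 0.0364, -0.0142], "dr": [0, 0, 0]},
  {"delta_pos": [-0.036, 0.0364, -0.0142], "dr": [0, 0, 0]},
  {"delta_pos": [-0.036, 0.0364, -0.0142], "dr": [0, 0, 0]},
  {"delta_pos": [-0.036, 0.0364, -0.0142], "dr": [0, 0, 0]},
  {"delta_pos": [-0.036, 0.0364, -0.0142], "dr": [0, 0, 0]},
  {"delta_pos": [-0.036, 0.0364, -0.0142], "dr": [0, 0, 0]},
])

```text
time: 1.4
tool_pos: [0.4601, 0.1404, 0.3735]
tcp_rot: [-2.63, -1.718, -0.0]
wrist_force: [1.5, 0.3, 0.4]
width: 0.998
```

Emit:
carry_out([
  {"delta_pos": [-0.036, 0.0364, -0.0142], "dr": [0, 0, 0]},
  {"delta_pos": [-0.036, 0.0364, -0.0142], "dr": [0, 0, 0]},
  {"delta_pos": [0, 0, 0], "dr": [0, 0, 0.165]},
  {"delta_pos": [0, 0, 0], "dr": [0, 0, 0.165]},
  {"delta_pos": [0, 0, 0], "dr": [0, 0, 0.165]},
  {"delta_pos": [0, 0, 0], "dr": [0, 0, 0.165]},
  {"delta_pos": [0, 0, 0], "dr": [0, 0, 0.165]},
  {"delta_pos": [0, 0, 0], "dr": [0, 0, 0.165]},
  {"delta_pos": [0, 0, 0], "dr": [0, 0, 0.165]},
  {"delta_pos": [0, 0, 0], "dr": [0, 0, 0]},
])

```text
time: 2.65
tool_pos: [0.4975, 0.0468, 0.4014]
tcp_rot: [3.142, 0.006, -0.001]
wrist_force: [-0.0, -0.1, -0.5]
width: 0.996
```

Run:
```python
from h import *
snap('wrist','w1');st()
```

```text
{'time': 2.7, 'q': [0.0441, -0.131, 1.7175, -0.0, 1.5556, 0.039], 'joint_vel': [-0.0013, 0.0001, -0.0002, 0.0022, -0.0008, -0.0054], 'joint_torque': [-0.0015, -31.1152, -38.4803, 0.0, 0.0033, 0.1619], 'tool_pos': [0.4975, 0.0469, 0.4014], 'tcp_rot': [3.1416, 0.008, -0.0008], 'wrist_force': [-0.4789, -0.237, -0.729], 'torque': [0.0195, 0.0392, -0.0328], 'width': 1.0016}
```

View pics/w1.png

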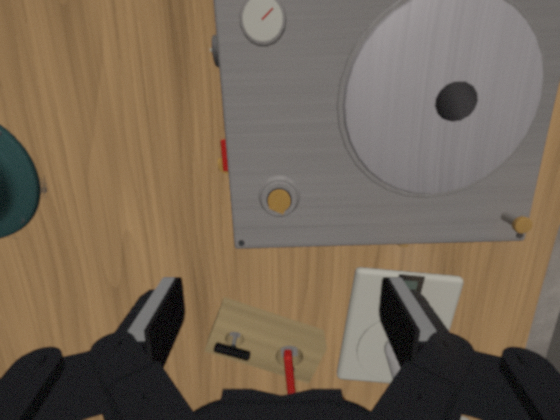

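The wrist view shows the plug in its boss at about (279,200). The red key's bar and the block are near (290,370).

Run:
```python
from h import *
im=cv2.imread('pics/w1.png');cv2.imwrite('pics/w1z.png',cv2.resize(im[170:230,245:315],None,fx=9,fy=9,interpolation=cv2.INTER_CUBIC))
print(plane('w1',279,201,.178))
```

```text
[0.4943657 0.018225  0.178    ]
```

View pics/w1z.png

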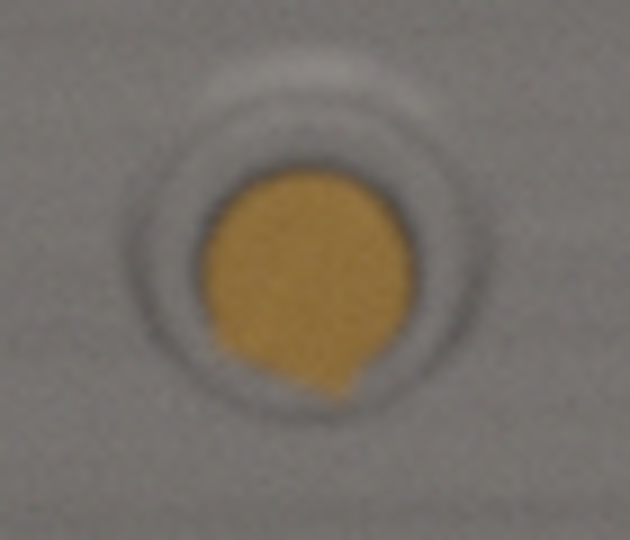

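Emit:
carry_out([
  {"delta_pos": [-0.009, 0.005, 0.03], "dr": [0, 0, 0]},
  {"delta_pos": [-0.009, 0.005, 0.03], "dr": [0, 0, 0]},
  {"delta_pos": [-0.009, 0.005, 0.03], "dr": [0, 0, 0]},
  {"delta_pos": [-0.009, 0.005, 0.03], "dr": [0, 0, 0]},
  {"delta_pos": [0, 0, 0], "dr": [0, 0, 0]},
  {"delta_pos": [0, 0, 0], "dr": [0, 0, 0]},
])

```text
time: 3.45
tool_pos: [0.4625, 0.0269, 0.283]
tcp_rot: [-3.141, -0.005, -0.003]
wrist_force: [-0.1, -0.5, 0.3]
width: 1.002
```

Run:
```python
from h import *
snap('wrist','w2');st()
```

```text
{'time': 3.5, 'q': [0.0043, -0.1772, 1.9674, 0.0001, 1.3485, 0.0013], 'joint_vel': [0.0027, -0.0024, -0.0112, -0.0028, -0.0005, 0.0048], 'joint_torque': [-0.0581, -27.0913, -36.6467, -0.0039, 0.0326, -0.0102], 'tool_pos': [0.463, 0.0269, 0.2835], 'tcp_rot': [-3.1415, -0.0046, -0.0046], 'wrist_force': [0.2617, 0.7, -0.2839], 'torque': [0.0428, 0.0437, 0.0738], 'width': 1.004}
```

Emit:
carry_out([
  {"delta_pos": [0.02, 0.005, 0], "dr": [0, 0, 0]},
  {"delta_pos": [0.02, 0.01, 0], "dr": [0, 0, 0]},
  {"delta_pos": [0.02, 0.01, 0], "dr": [0, 0, 0]},
  {"delta_pos": [0, 0, 0], "dr": [0, 0, 0]},
  {"delta_pos": [0, 0, 0], "dr": [0, 0, 0]},
])

```text
time: 4.12
tool_pos: [0.522, 0.0022, 0.2825]
tcp_rot: [-3.141, -0.004, -0.001]
wrist_force: [-0.4, 0.2, 0.4]
width: 1.003
```

Run:
```python
from h import *
snap('wrist','w3');st()
a=[cv2.imread(f'pics/{f}.png') for f in ('w2','w3')]
for f in ('w2','w3'): print(proj(f,[.4944,.0182,.178]))
o=[]
for f,im in zip(('w2','w3'),a):
    u,v=proj(f,[.4944,.0182,.170]).astype(int);o.append(cv2.resize(im[v-40:v+40,u-40:u+40],None,fx=5,fy=5,interpolation=cv2.INTER_CUBIC));print(u-40,v-40)
cv2.imwrite('pics/w23.png',np.hstack(o))
```

```text
{'time': 4.175, 'q': [-0.0436, -0.0577, 1.8629, 0.0002, 1.3357, -0.0461], 'joint_vel': [0.0027, -0.0055, 0.0112, 0.0002, -0.0027, 0.0008], 'joint_torque': [-0.1354, -33.9027, -37.6592, -0.0076, -0.0267, -0.0009], 'tool_pos': [0.5217, 0.0023, 0.2824], 'tcp_rot': [-3.1414, -0.0039, -0.001], 'wrist_force': [0.0203, -0.1511, 0.1498], 'torque': [0.0197, -0.0825, -0.0024], 'width': 1.0014}
[322.50224838 221.45168949]
[244.91863107 190.6606622 ]
281 177
205 147
```

View pics/w23.png

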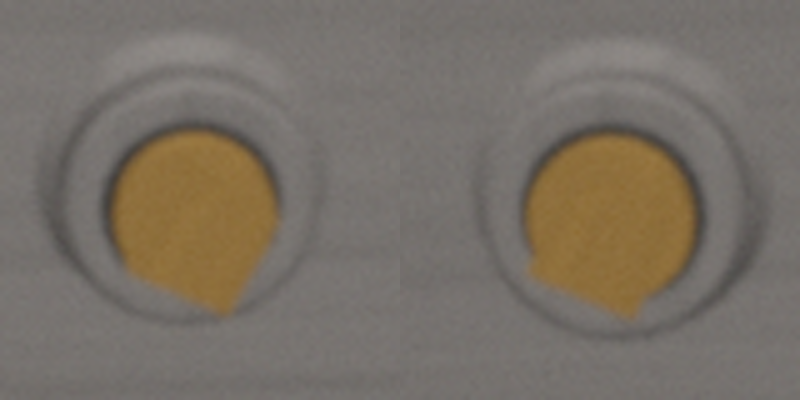

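Run:
```python
from h import *
o=[]
for f,(u,v) in (('w2',(281,177)),('w3',(205,147))):
    im=cv2.imread(f'pics/{f}.png')[v:v+80,u:u+80].astype(float)
    im=cv2.bilateralFilter(im.astype(np.float32),5,12,3)
    h=cv2.resize(im,None,fx=5,fy=5,interpolation=cv2.INTER_CUBIC)
    o.append(np.clip((h-np.array([35,95,130]))*4+60,0,255))
cv2.imwrite('pics/w23e.png',np.hstack(o))
```

```text
[ WARN:0@0.448] global loadsave.cpp:1063 imwrite_ Unsupported depth image for selected encoder is fallbacked to CV_8U.
```

View pics/w23e.png

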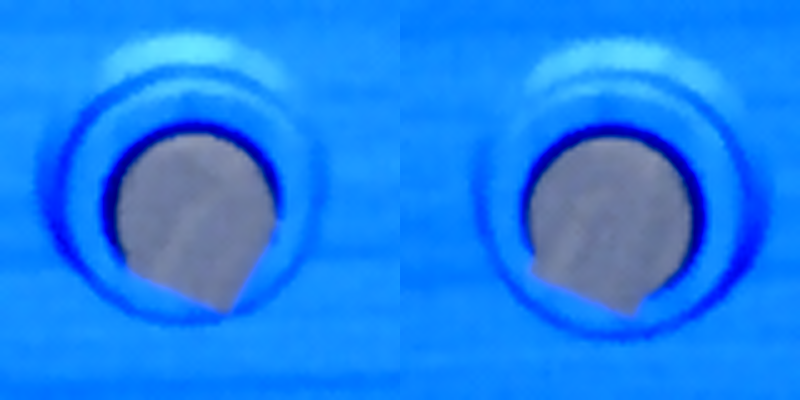

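Run:
```python
from h import *
for f,(u,v) in (('w2',(281,177)),('w3',(205,147))):
    im=cv2.imread(f'pics/{f}.png')[v:v+80,u:u+80]
    S=cv2.resize(im,None,fx=6,fy=6,interpolation=cv2.INTER_CUBIC).astype(int)
    m=((S[:,:,2]-S[:,:,0])>45).astype(np.uint8)
    c=max(cv2.findContours(m,0,cv2.CHAIN_APPROX_NONE)[0],key=cv2.contourArea)[:,0,:].astype(float)
    c=(c+.5)/6-.5+[u,v]
    W=np.array([plane(f,*p,.162) for p in c])[:,:2]
    # robust circle: RANSAC w/ fixed-ish
    best=None;rng=np.random.default_rng(0)
    for _ in range(500):
        i=rng.choice(len(W),3,False);A=np.c_[2*W[i],np.ones(3)]
        try:s=np.linalg.solve(A,(W[i]**2).sum(1))
        except: continue
        r=np.sqrt(max(0,s[2]+s[:2]@s[:2]));n=(abs(np.linalg.norm(W-s[:2],axis=1)-r)<.0004).sum()
        if .011<r<.016 and (best is None or n>best[0]): best=(n,s[:2],r)
    inl=abs(np.linalg.norm(W-best[1],axis=1)-best[2])<.0005
    s=np.linalg.lstsq(np.c_[2*W[inl],np.ones(inl.sum())],(W[inl]**2).sum(1),rcond=None)[0]
    print(f,'circle',s[:2].round(5),np.sqrt(s[2]+s[:2]@s[:2]),inl.sum(),len(W),'px',proj(f,[*s[:2],.162]))
    out=c[~inl & (np.linalg.norm(W-s[:2],axis=1)>.0142)]
    T=np.array([plane(f,*p,.1755) for p in out])[:,:2]-s[:2]
    ap=cv2.approxPolyDP((c*10).astype(np.float32)[:,None],12,True)[:,0]/10
    for p in ap:
        if (np.linalg.norm(plane(f,*p,.162)[:2]-s[:2])>.0142): print('corner',p,(plane(f,*p,.1755)[:2]-s[:2])*1000)
    # edge lines
    ang=[]
    best=None
    for _ in range(500):
        i=rng.choice(len(T),2,False);d=T[i[1]]-T[i[0]];L=np.linalg.norm(d)
        if L<.004: continue
        d/=L;n=(abs((T-T[i[0]])@[-d[1],d[0]])<.0003).sum()
        if best is None or n>best[0]:best=(n,i,d)
    q=abs((T-T[best[1][0]])@[-best[2][1],best[2][0]])<.0004
    l=cv2.fitLine(T[q].astype(np.float32)*1000,2,0,.01,.01).ravel();print('edge',q.sum(),len(T),np.degrees(np.arctan2(l[1],l[0])),'dist',l[2]*-l[1]+l[3]*l[0])
```

```text
w2 circle [0.49373 0.01428] 0.013748890155385276 441 591 px [319.26503695 219.09717304]
corner [307.4167  231.58333] [-10.5941907   -5.60580585]
corner [325.75 239.25] [  4.2031578  -12.15294016]
edge 85 145 -25.248953 dist -9.455821
w3 circle [0.49417 0.01398] 0.013619817844595521 454 607 px [246.82742145 190.44721272]
corner [230.41667 200.75   ] [-11.4011245   -4.50231349]
corner [251.08333 209.91667] [  4.22840753 -11.87488638]
edge 109 149 -24.239809 dist -9.43528
```

Emit:
carry_out([
  {"delta_pos": [-0.007, 0.046, 0], "dr": [0, 0, 0]},
  {"delta_pos": [-0.007, 0.046, 0], "dr": [0, 0, 0]},
  {"delta_pos": [-0.007, 0.046, 0], "dr": [0, 0, 0]},
  {"delta_pos": [-0.007, 0.046, 0], "dr": [0, 0, 0]},
  {"delta_pos": [-0.007, 0.046, 0], "dr": [0, 0, 0]},
  {"delta_pos": [-0.007, 0.046, 0.0], "dr": [0, 0, 0]},
  {"delta_pos": [0, 0, 0], "dr": [0, 0, 0]},
  {"delta_pos": [0, 0, 0], "dr": [0, 0, 0]},
])

```text
time: 5.18
tool_pos: [0.4801, -0.2735, 0.2819]
tcp_rot: [-3.141, -0.003, -0.0]
wrist_force: [0.5, 0.3, 0.2]
width: 1.003
```

Run:
```python
from h import *
print(tri([('w2',325.75,239.25),('w3',251.08,209.92)]))
snap('wrist','w4');st()
```

```text
(array([0.4982045 , 0.00145881, 0.17379801]), [7.353859562172444e-05, 7.353859562173131e-05])
{'time': 5.225, 'q': [-0.5625, 0.0037, 1.804, 0.0006, 1.334, -0.5653], 'joint_vel': [0.0133, -0.003, 0.002, -0.0043, -0.0032, -0.0031], 'joint_torque': [-0.6145, -37.4109, -37.4854, -0.0416, -0.0131, 0.0022], 'tool_pos': [0.4803, -0.2731, 0.2819], 'tcp_rot': [-3.141, -0.0042, -0.0003], 'wrist_force': [-1.1064, 0.0041, 0.5154], 'torque': [0.0209, -0.0165, -0.0326], 'width': 0.9962}
```

Emit:
carry_out([
  {"delta_pos": [0.025, 0.01, 0], "dr": [0, 0, 0]},
  {"delta_pos": [0.025, 0.01, 0], "dr": [0, 0, 0]},
  {"delta_pos": [0.025, 0.01, 0], "dr": [0, 0, 0]},
  {"delta_pos": [0, 0, 0], "dr": [0, 0, 0]},
  {"delta_pos": [0, 0, 0], "dr": [0, 0, 0]},
])

```text
time: 5.85
tool_pos: [0.555, -0.3026, 0.2815]
tcp_rot: [-3.141, -0.006, 0.001]
wrist_force: [0.5, 0.6, -0.1]
width: 0.999
```

Run:
```python
from h import *
snap('wrist','w5');st()
cv2.imwrite('pics/w45.png',np.hstack([cv2.resize(cv2.imread(f'pics/{f}.png')[80:380,80:480],None,fx=1,fy=1) for f in('w4','w5')]))
```

```text
{'time': 5.9, 'q': [-0.5391, 0.1576, 1.639, 0.0, 1.3459, -0.5422], 'joint_vel': [-0.0075, -0.0077, 0.0023, 0.0006, -0.002, 0.0001], 'joint_torque': [0.1378, -45.9417, -37.6143, 0.0108, -0.0187, 0.0009], 'tool_pos': [0.5548, -0.3029, 0.2817], 'tcp_rot': [-3.1412, -0.0049, 0.0011], 'wrist_force': [0.2322, 0.3354, 0.3484], 'torque': [0.0173, -0.0461, -0.0214], 'width': 1.0015}
```

View pics/w45.png

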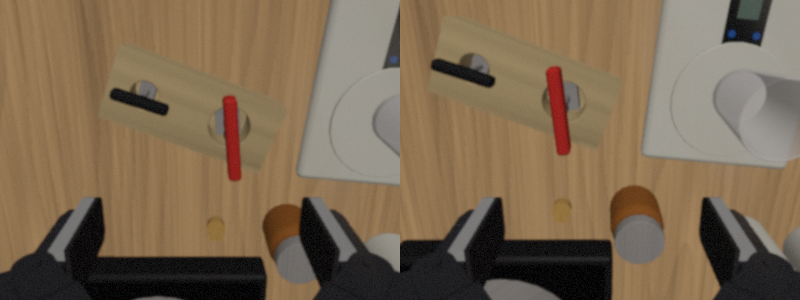

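The red bar is at about (312,218) in w4 and (239,190) in w5, with the light socket visible in the hole behind it.

Run:
```python
from h import *
E={}
for f in('w4','w5'):
    im=cv2.imread(f'pics/{f}.png').astype(int);b,g,r=[im[:,:,i] for i in range(3)]
    m=((r-np.maximum(g,b))>50).astype(np.uint8);m[330:]=0
    c=[k for k in cv2.findContours(m,0,1)[0] if cv2.contourArea(k)>200]
    c=[k for k in c if (lambda q:max(q)/min(q)>4)(cv2.minAreaRect(k)[1])]
    k=c[0];rc=cv2.minAreaRect(k);print(f,len(c),rc);p=cv2.boxPoints(rc);p=p[np.argsort(p[:,1])]
    E[f]=[np.array(rc[0]),(p[0]+p[1])/2,(p[2]+p[3])/2]
    x,y=map(int,rc[0]);cv2.imwrite(f'pics/{f}k.png',cv2.resize(im[y-60:y+60,x-60:x+60].astype(np.uint8),None,fx=5,fy=5,interpolation=cv2.INTER_CUBIC)); print(x-60,y-60)
T=[tri([(f,*E[f][i]) for f in E]) for i in range(3)]
for t in T:print(t)
d=T[2][0]-T[1][0];print(np.linalg.norm(d),np.degrees(np.arctan2(d[1],d[0])))
for f in E:
    a,b=[plane(f,*E[f][i],.095) for i in (1,2)];print(f,(a+b)/2,np.degrees(np.arctan2(*(b-a)[1::-1])),np.linalg.norm(b-a))
```

```text
w4 1 ((312.0022277832031, 217.53321838378906), (85.54344177246094, 13.636395454406738), 86.18592071533203)
252 157
w5 1 ((238.1824493408203, 190.11355590820312), (89.36441040039062, 15.187545776367188), 82.09283447265625)
178 130
(array([ 0.51132113, -0.3086348 ,  0.09464551]), [7.543705748766649e-05, 7.543705748791408e-05])
(array([ 0.50709722, -0.26452098,  0.0936008 ]), [0.0005017680730950433, 0.0005017680730950603])
(array([ 0.51588807, -0.35666104,  0.09516368]), [0.0003120365637251753, 0.0003120365637249938])
0.0925716660980627 -84.5500522384699
w4 [ 0.51148051 -0.31039829  0.095     ] -84.6960656735753 0.09375142607991066
w5 [ 0.51155155 -0.31060563  0.095     ] -84.46672914172429 0.0920405709896687
```

View pics/w4k.png

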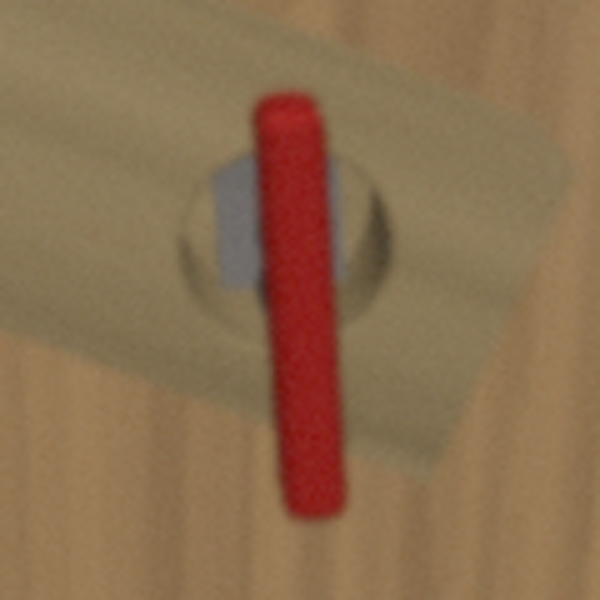

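View pics/w5k.png

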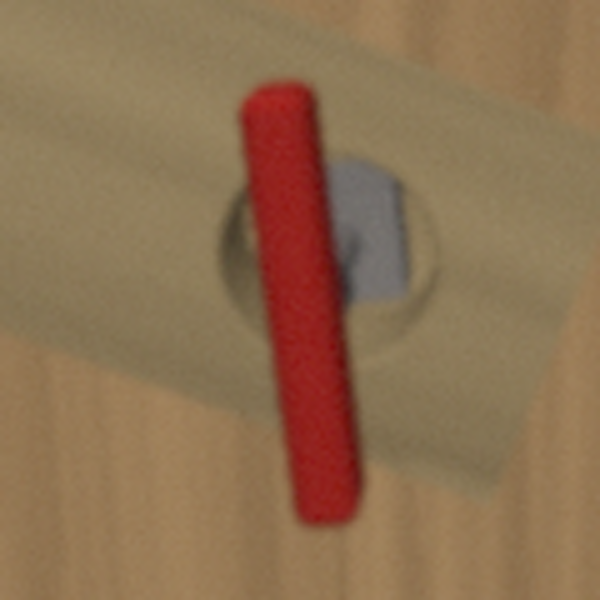

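Run:
```python
from h import *
print('hole',plane('w4',309.2,206.4,.05),plane('w5',244,180.8,.05),tri([('w4',309.2,206.4),('w5',244,180.8)]))
print('smallbar R end',plane('w4',247,188,.08))
```

```text
hole [ 0.51193686 -0.31099586  0.05      ] [ 0.51234741 -0.31002399  0.05      ] (array([ 0.51212622, -0.31056052,  0.04980327]), [0.0005093584015127622, 0.0005093584015128488])
smallbar R end [ 0.44389218 -0.28120683  0.08      ]
```

Emit:
carry_out([
  {"delta_pos": [-0.02, 0.004, 0.03], "dr": [0, 0, 0]},
  {"delta_pos": [-0.0233, 0.0036, 0.03], "dr": [0, 0, 0]},
  {"delta_pos": [0, 0, 0.035], "dr": [0, 0, -0.091]},
  {"delta_pos": [0, 0, 0.015], "dr": [0, 0, 0]},
  {"delta_pos": [0, 0, 0], "dr": [0, 0, 0]},
  {"delta_pos": [0, 0, 0], "dr": [0, 0, 0]},
], grip=0.55, force=110)

```text
time: 6.65
tool_pos: [0.5131, -0.3122, 0.1734]
tcp_rot: [3.137, 0.145, 0.003]
wrist_force: [0.5, -0.5, 1.0]
width: 0.548
```

Run:
```python
from h import *
snap('wrist','w6');st()
print(proj('w6',[.5115,-.3105,.102]))
```

```text
{'time': 6.7, 'q': [-0.588, 0.1654, 1.8318, 0.0, 1.1412, -0.6808], 'joint_vel': [-0.0021, -0.0, -0.0015, -0.0, -0.0035, -0.0024], 'joint_torque': [-0.0243, -43.7527, -34.4086, -0.002, 0.0224, 0.0078], 'tool_pos': [0.5133, -0.3123, 0.1737], 'tcp_rot': [3.1363, 0.1455, 0.004], 'wrist_force': [0.4483, -0.0963, -0.4056], 'torque': [-0.01, 0.0103, 0.0296], 'width': 0.5535}
[279.08204037 224.04336369]
```

View pics/w6.png

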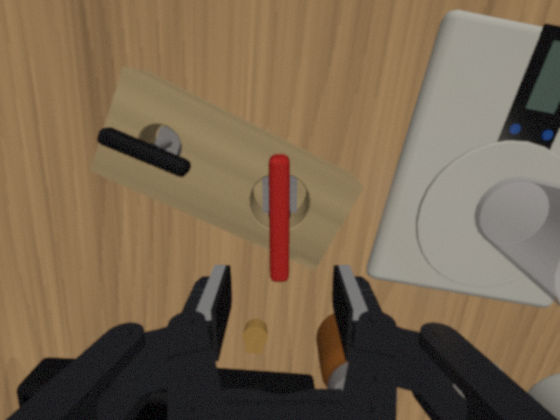

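The bar is vertical in the image at about (279,217), square to the jaws. I make a small centring shift and go down.

Emit:
carry_out([
  {"delta_pos": [-0.0015, -0.0018, 0.0255], "dr": [0, 0, 0]},
  {"delta_pos": [0, 0, 0.0255], "dr": [0, 0, 0]},
  {"delta_pos": [0, 0, 0.0255], "dr": [0, 0, 0]},
  {"delta_pos": [0, 0, 0.025], "dr": [0, 0, 0]},
  {"delta_pos": [0, 0, 0], "dr": [0, 0, 0]},
  {"delta_pos": [0, 0, 0], "dr": [0, 0, 0]},
])

```text
time: 7.45
tool_pos: [0.5116, -0.3108, 0.0719]
tcp_rot: [3.137, 0.146, 0.003]
wrist_force: [-0.0, -0.0, 0.9]
width: 0.552
```

Run:
```python
from h import *
snap('wrist','w7');st()
```

```text
{'time': 7.5, 'q': [-0.5875, 0.2654, 1.9164, -0.0, 0.9565, -0.6805], 'joint_vel': [-0.0005, -0.0054, 0.0013, -0.0021, -0.0026, -0.0004], 'joint_torque': [0.01, -45.5309, -30.8526, 0.0002, 0.0334, 0.0017], 'tool_pos': [0.5118, -0.311, 0.0722], 'tcp_rot': [3.1362, 0.1459, 0.0041], 'wrist_force': [-0.1551, 0.3563, 0.5782], 'torque': [-0.0125, -0.0695, -0.0138], 'width': 0.5495}
```

View pics/w7.png

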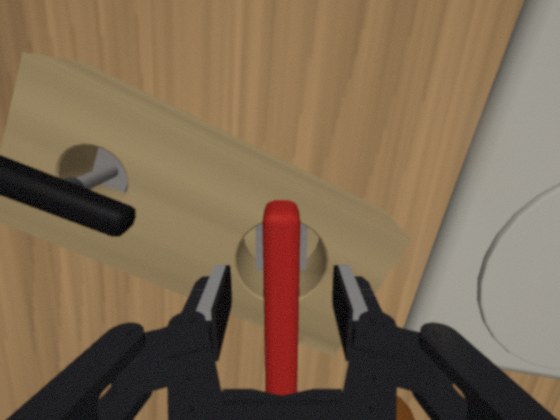

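The bar at x≈281 sits midway between the fingers, so I grip it.

Emit:
carry_out([
  {"delta_pos": [0, 0, 0], "dr": [0, 0, 0]},
  {"delta_pos": [0, 0, 0], "dr": [0, 0, 0]},
  {"delta_pos": [0, 0, 0], "dr": [0, 0, 0]},
  {"delta_pos": [0, 0, 0], "dr": [0, 0, 0]},
  {"delta_pos": [0, 0, 0], "dr": [0, 0, 0]},
  {"delta_pos": [0, 0, 0], "dr": [0, 0, 0]},
], grip=0, force=110)

```text
time: 8.25
tool_pos: [0.5114, -0.3106, 0.0716]
tcp_rot: [3.137, 0.146, 0.003]
wrist_force: [-0.1, 0.4, 6.4]
width: 0.142
```

Run:
```python
from h import *
st()
```

```text
{'time': 8.25, 'q': [-0.5875, 0.2657, 1.9174, 0.0001, 0.9562, -0.6806], 'joint_vel': [-0.0003, 0.0007, -0.0009, -0.0002, 0.0003, -0.0003], 'joint_torque': [-0.2514, -42.8043, -28.8523, -0.0869, -0.1339, -0.0072], 'tool_pos': [0.5114, -0.3106, 0.0716], 'tcp_rot': [3.1369, 0.146, 0.003], 'wrist_force': [-0.1433, 0.3537, 6.3643], 'torque': [0.0913, 0.0753, 0.0127], 'width': 0.1423}
```

Emit:
carry_out([
  {"delta_pos": [0, 0, -0.01], "dr": [0, 0, 0]},
  {"delta_pos": [0, 0, -0.03], "dr": [0, 0, 0]},
  {"delta_pos": [0, 0, -0.04], "dr": [0, 0, 0]},
  {"delta_pos": [0, 0, -0.05], "dr": [0, 0, 0]},
  {"delta_pos": [0, 0, -0.05], "dr": [0, 0, 0]},
  {"delta_pos": [0, 0, -0.04], "dr": [0, 0, 0]},
  {"delta_pos": [0, 0, 0], "dr": [0, 0, 0]},
  {"delta_pos": [0, 0, 0], "dr": [0, 0, 0]},
])

```text
time: 9.25
tool_pos: [0.5094, -0.3094, 0.2882]
tcp_rot: [-3.136, -0.146, 0.004]
wrist_force: [-0.0, 0.3, -3.8]
width: 0.149
```

Run:
```python
from h import *
snap('wrist','w8');snap('side','s8');snap('scene','c8');st()
a=cv2.imread('pics/s8.png');b=cv2.imread('pics/c8.png')
p=proj('s8',[.51,-.31,.25]).astype(int);q=proj('c8',[.51,-.31,.25]).astype(int);print(p,q)
f=lambda im,p:cv2.resize(im[max(0,p[1]-50):max(0,p[1]-50)+100,p[0]-50:p[0]+50],(400,400),interpolation=cv2.INTER_CUBIC)
cv2.imwrite('pics/sc8.png',np.hstack([f(a,p),f(b,q)]))
```

```text
{'time': 9.4, 'q': [-0.5876, 0.0884, 1.7063, -0.0, 1.3522, -0.6806], 'joint_vel': [0.0008, -0.0, -0.0092, -0.0001, 0.0014, -0.0021], 'joint_torque': [0.0048, -44.9421, -39.6307, -0.0059, 0.0155, 0.0], 'tool_pos': [0.5091, -0.3092, 0.287], 'tcp_rot': [-3.1351, -0.1458, 0.0067], 'wrist_force': [-0.2932, 0.7189, -3.2794], 'torque': [0.0199, -0.0102, -0.023], 'width': 0.1448}
[317 263] [200 265]
```

View pics/sc8.png

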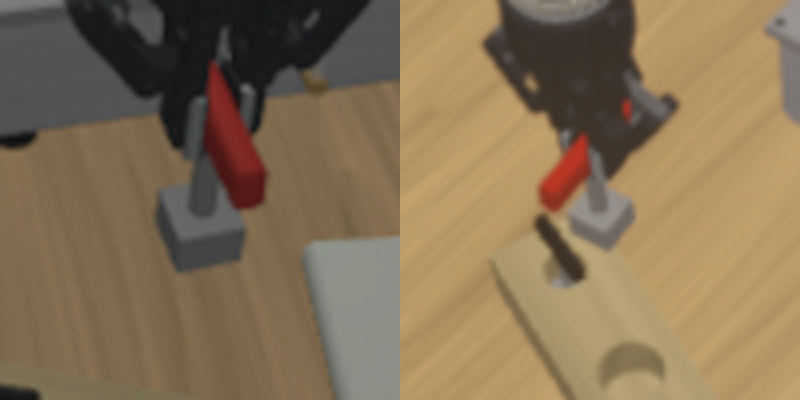

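View pics/w8.png

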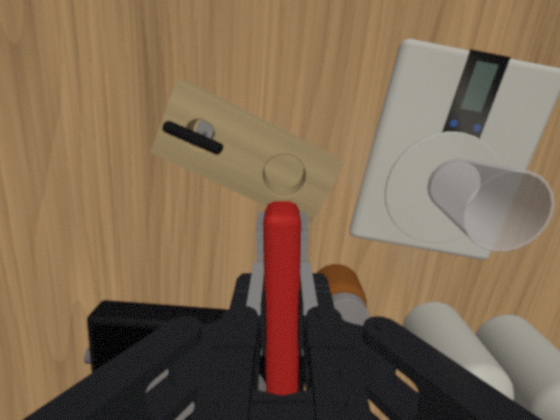

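Run:
```python
from h import *
K,k1,T=cam('w8');M=R.from_rotvec(json.load(open('pics/w8.json'))['tr']).as_matrix();t=np.array(json.load(open('pics/w8.json'))['tp'])
def tl(u,v,z):
    o,d=ray('w8',u,v);o=M.T@(o-t);d=M.T@d;return o+d*(z-o[2])/d[2]
im=cv2.imread('pics/w8.png').astype(int);m=(im[:,:,2]-np.maximum(im[:,:,0],im[:,:,1])>50);ys,xs=np.nonzero(m);q=abs(xs-282)<20
print('v ext',ys[q].min(),ys[q].max(), 'u at rows',[(r,xs[(ys==r)&q].min(),xs[(ys==r)&q].max()) for r in(215,260,300)])
print('up end',tl(282,ys[q].min(),-.03),tl(282,ys[q].max(),-.03), tl(282,ys[q].max(),-.008))
for z in (.03,.04,.05): print('socket edge',z,tl(257,212,z),tl(307,212,z))
# hole
c=plane('w8',284,173.5,.05);print('hole',c)
cv2.imwrite('pics/w8h.png',cv2.resize(cv2.imread('pics/w8.png')[140:220,240:330],None,fx=8,fy=7,interpolation=2)[:600])
```

```text
v ext 201 395 u at rows [(215, np.int64(265), np.int64(299)), (260, np.int64(264), np.int64(299)), (300, np.int64(266), np.int64(298))]
up end [ 0.00026429 -0.0493562  -0.03      ] [ 0.00030591  0.03673126 -0.03      ] [ 0.00033265  0.06023457 -0.008     ]
socket edge 0.03 [-0.01309308 -0.02472149  0.03      ] [ 0.01372836 -0.02472871  0.03      ]
socket edge 0.04 [-0.01385887 -0.02128836  0.04      ] [ 0.0145114 -0.021296   0.04     ]
socket edge 0.05 [-0.01462467 -0.01785523  0.05      ] [ 0.01529445 -0.01786329  0.05      ]
hole [ 0.51153823 -0.30916403  0.05      ]
```

View pics/w8h.png

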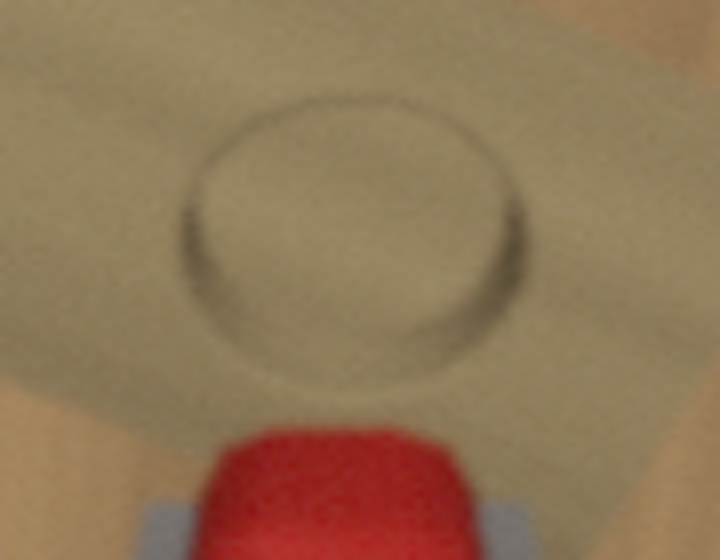

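Run:
```python
from h import *
a=cv2.imread('pics/s8.png')[213:298,285:345];b=cv2.imread('pics/c8.png')[235:290,220-60:270-30]
b=cv2.imread('pics/c8.png')[235:285,175:225]
cv2.imwrite('pics/sc8z.png',np.hstack([cv2.resize(a[15:75],None,fx=7,fy=7,interpolation=2),cv2.resize(b,(350,420),interpolation=2)]))
im=cv2.imread('pics/w7.png').astype(int);m=(im[:,:,2]-np.maximum(im[:,:,0],im[:,:,1])>50);ys,xs=np.nonzero(m);q=abs(xs-282)<20;print(ys[q].min(),ys[q].max())
K,k1,T=cam('w7');s=json.load(open('pics/w7.json'));M=R.from_rotvec(s['tr']).as_matrix();t=np.array(s['tp'])
o,d=ray('w7',282,ys[q].min());o=M.T@(o-t);d=M.T@d
for z in(-.03,-.026):print(o+d*(z-o[2])/d[2])
```

```text
200 395
[ 0.00026655 -0.04971519 -0.03      ]
[ 0.00026993 -0.0484974  -0.026     ]
```

View pics/sc8z.png

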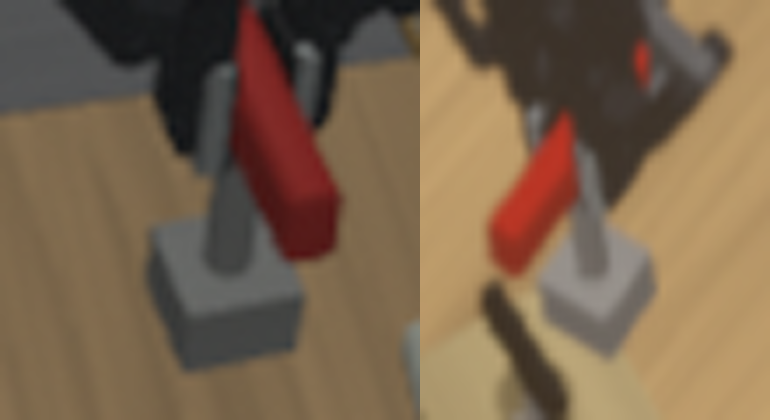

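Run:
```python
from h import *
s=json.load(open('pics/w8.json'));M=R.from_rotvec(s['tr']).as_matrix();t=np.array(s['tp'])
for n,a,b in [('mB',(327.4,277.6),(202.1,277.5)),('tB',(328.1,269.4),(202.1,273.7)),('tA',(311.1,273.7),(192.6,268.3)),('mA',(311.7,280.9),(192.6,271.7)),('shank',(317.6,266.3),(199.6,267.7))]:
    X,e=tri([('s8',*a),('c8',*b)]);print(n,X.round(4),np.round(e,4),'tool',(M.T@(X-t)*1000).round(1))
```

```text
mB [ 0.5261 -0.3249  0.2271] [0.0003 0.0003] tool [15.4 17.1 61.1]
tB [ 0.5269 -0.3227  0.2442] [0.0016 0.0016] tool [16.3 14.9 43.9]
tA [ 0.4963 -0.3249  0.2428] [0.0006 0.0006] tool [-14.4  14.3  45.4]
mA [ 0.4968 -0.3283  0.2297] [0.0008 0.0008] tool [-14.1  17.8  58.5]
shank [ 0.5104 -0.3135  0.2453] [0.0012 0.0012] tool [ 0.8  4.3 42.9]
```

Emit:
carry_out([
  {"delta_pos": [0.0127, -0.048, -0.0022], "dr": [0, 0, 0]},
  {"delta_pos": [0.0127, -0.048, -0.0022], "dr": [0, 0, 0]},
  {"delta_pos": [0.0127, -0.048, -0.0022], "dr": [0, 0, 0]},
  {"delta_pos": [0.0127, -0.048, -0.0022], "dr": [0, 0, 0]},
  {"delta_pos": [0.0127, -0.048, -0.0022], "dr": [0, 0, 0]},
  {"delta_pos": [0.0127, -0.048, -0.0022], "dr": [0, 0, 0]},
  {"delta_pos": [0, 0, 0], "dr": [0, 0, -0.15]},
  {"delta_pos": [0, 0, 0], "dr": [0, 0, -0.15]},
  {"delta_pos": [0, 0, 0], "dr": [0, 0, -0.15]},
])

```text
time: 10.52
tool_pos: [0.5587, -0.0158, 0.3012]
tcp_rot: [-3.023, -0.851, 0.005]
wrist_force: [-0.4, -0.3, -3.5]
width: 0.142
```

Emit:
carry_out([
  {"delta_pos": [0, 0, 0], "dr": [0, 0, -0.15]},
  {"delta_pos": [0, 0, 0], "dr": [0, 0, -0.15]},
  {"delta_pos": [0, 0, 0], "dr": [0, 0, -0.15]},
  {"delta_pos": [0, 0, 0], "dr": [0, 0, -0.15]},
  {"delta_pos": [0, 0, 0], "dr": [0, 0, 0]},
  {"delta_pos": [0, 0, 0], "dr": [0, 0, 0]},
])

```text
time: 11.28
tool_pos: [0.5591, -0.0162, 0.3023]
tcp_rot: [-2.644, -1.695, 0.002]
wrist_force: [0.4, -0.1, -2.9]
width: 0.142
```

Run:
```python
from h import *
snap('wrist','w9');s=st();M=R.from_rotvec(s['tcp_rot']).as_matrix();print(np.degrees(np.arctan2(M[1,0],M[0,0])))
```

```text
{'time': 11.325, 'q': [-0.0735, 0.0091, 1.761, -0.0, 1.3728, -1.2145], 'joint_vel': [0.0007, -0.0041, -0.0059, -0.001, -0.0005, -0.0105], 'joint_torque': [0.0004, -39.8226, -39.2986, -0.0026, 0.0056, 0.0155], 'tool_pos': [0.5592, -0.0162, 0.3026], 'tcp_rot': [-2.6434, -1.6962, 0.0016], 'wrist_force': [0.8328, 0.0919, -2.8085], 'torque': [-0.0027, -0.0147, -0.0116], 'width': 0.1419}
65.374598810405
```

View pics/w9.png

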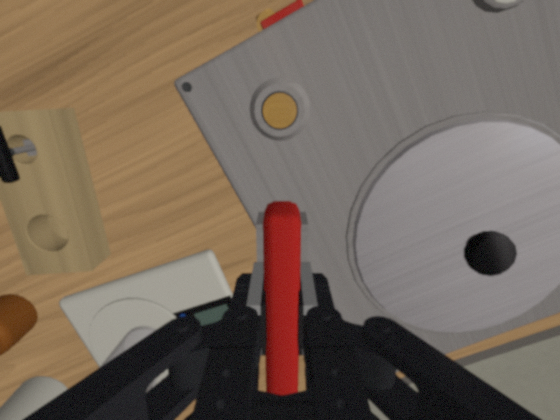

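The plug shows at about (280,110), ahead of the held key. The socket's rear edge is at about v=212.

```bash
cat > plugm.py <<'E'
from h import *
def meas(f,u,v,n=30):
    im=cv2.imread(f'pics/{f}.png')[v-n:v+n,u-n:u+n]
    S=cv2.resize(im,None,fx=6,fy=6,interpolation=cv2.INTER_CUBIC).astype(int)
    m=((S[:,:,2]-S[:,:,0])>45).astype(np.uint8)
    c=max(cv2.findContours(m,0,cv2.CHAIN_APPROX_NONE)[0],key=cv2.contourArea)[:,0,:].astype(float)
    c=(c+.5)/6-.5+[u-n,v-n]
    W=np.array([plane(f,*p,.162) for p in c])[:,:2]
    best=None;rng=np.random.default_rng(0)
    for _ in range(500):
        i=rng.choice(len(W),3,False)
        try:s=np.linalg.solve(np.c_[2*W[i],np.ones(3)],(W[i]**2).sum(1))
        except: continue
        r=np.sqrt(max(0,s[2]+s[:2]@s[:2]));k=(abs(np.linalg.norm(W-s[:2],axis=1)-r)<.0004).sum()
        if .012<r<.015 and (best is None or k>best[0]): best=(k,s[:2],r)
    inl=abs(np.linalg.norm(W-best[1],axis=1)-best[2])<.0005
    s=np.linalg.lstsq(np.c_[2*W[inl],np.ones(inl.sum())],(W[inl]**2).sum(1),rcond=None)[0]
    j=json.load(open(f'pics/{f}.json'));M=R.from_rotvec(j['tr']).as_matrix();t=np.array(j['tp'])
    P=np.array([*s[:2],.162]);print(f,'center',s[:2].round(4),'r',np.sqrt(s[2]+s[:2]@s[:2]).round(4),inl.sum(),len(W),'tool',(M.T@(P-t)*1000).round(1))
    return s[:2],c,S
E
python3 - <<'E'
from plugm import *
s,c,S=meas('w9',280,110)
cv2.imwrite('pics/w9p.png',np.clip(cv2.resize(S.astype(np.float32),None,fx=1.6,fy=1.6),0,255).astype(np.uint8))
im=cv2.imread('pics/w9.png');cv2.imwrite('pics/w9s.png',cv2.resize(im[190:290,230:330],None,fx=6,fy=6,interpolation=2))
E
```

```text
w9 center [0.4939 0.0134] r 0.0136 595 595 tool [ -0.2 -71.4 140.4]
```

View pics/w9s.png

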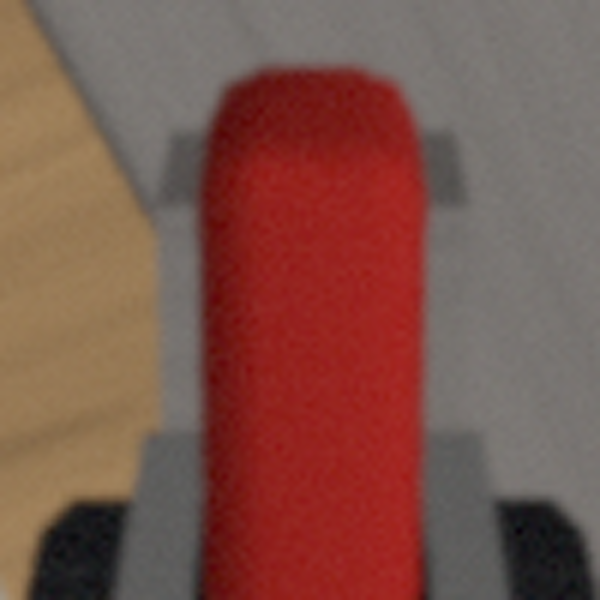

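View pics/w9p.png

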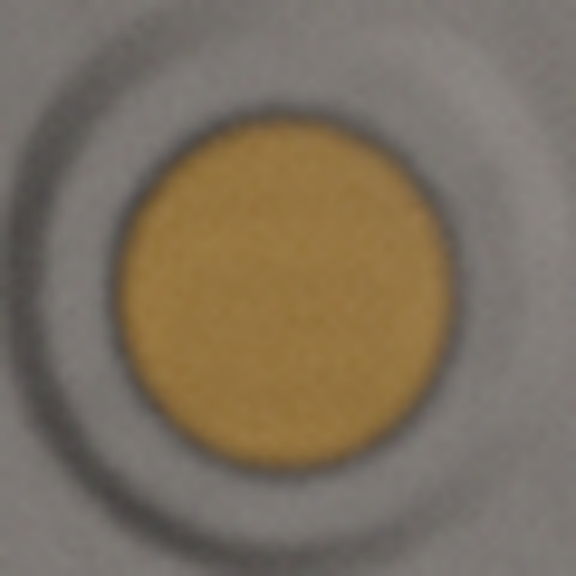

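Run:
```python
from h import *
j=json.load(open('pics/w9.json'));M=R.from_rotvec(j['tr']).as_matrix();t=np.array(j['tp'])
def tl(u,v,z):
    o,d=ray('w9',u,v);o=M.T@(o-t);d=M.T@d;return (1000*(o+d*(z-o[2])/d[2])).round(1)
for z in(.060,.062,.064):print('mouth',tl(257.7,211.7,z),tl(307,211.7,z))
for z in(.042,.044,.046):print('top',tl(256.2,224.2,z),tl(308,224.2,z))
print('bar end top/bottom', tl(281,201,-.03),tl(281,190+150/6,-.03),tl(281,201,-.008))
```

```text
mouth [-13.5 -13.7  60. ] [ 17.6 -13.7  60. ]
mouth [-13.6 -13.   62. ] [ 17.7 -13.   62. ]
mouth [-13.8 -12.3  64. ] [ 17.9 -12.3  64. ]
top [-13.2 -12.2  42. ] [ 16.9 -12.2  42. ]
top [-13.4 -11.4  44. ] [ 17.1 -11.4  44. ]
top [-13.5 -10.7  46. ] [ 17.2 -10.6  46. ]
bar end top/bottom [  1.3 -48.4 -30. ] [  1.3 -43.3 -30. ] [  1.3 -41.7  -8. ]
```

Run:
```python
from h import *
for f in ['wrist0','w1','w2','w4','w8','w9']:
    j=json.load(open(f'pics/{f}.json'));print(f,np.array(j['hand_eye'])[:3,3].round(4),np.array(j['hand_eye'])[0].round(4),np.array(j['K'])[0],j['tp'],np.round(j['tr'],4))
```

```text
wrist0 [ 0.0014 -0.0833 -0.1432] [ 1.0e+00 -2.0e-04  9.0e-04  1.4e-03] [341.25943956   0.         281.5678452 ] [0.27111670584612557, 0.6174425639958997, 0.23006075555486516] [ 2.6295  1.7172 -0.0028]
w1 [ 0.     -0.0842 -0.1432] [ 1.e+00  3.e-04 -6.e-04  0.e+00] [341.25943956   0.         281.5678452 ] [0.4974509012621955, 0.04684726611055631, 0.40136079473730046] [ 3.1416e+00  5.9000e-03 -9.0000e-04]
w2 [ 0.     -0.0842 -0.1432] [ 1.e+00  3.e-04 -6.e-04  0.e+00] [341.25943956   0.         281.5678452 ] [0.4625314995541997, 0.026871709972911516, 0.2829687003867392] [-3.1415e+00 -4.8000e-03 -2.9000e-03]
w4 [ 0.     -0.0842 -0.1432] [ 1.e+00  3.e-04 -6.e-04  0.e+00] [341.25943956   0.         281.5678452 ] [0.4800926428943949, -0.27347764509241057, 0.2818796947908345] [-3.1409e+00 -2.6000e-03 -3.0000e-04]
w8 [ 0.0002 -0.0842 -0.1432] [ 1.e+00  3.e-04 -4.e-04  2.e-04] [341.25943956   0.         281.5678452 ] [0.5093906507890164, -0.30940300389249964, 0.2881970473236646] [-3.1363 -0.146   0.004 ]
w9 [ 0.0014 -0.0833 -0.1432] [ 1.0e+00 -2.0e-04  9.0e-04  1.4e-03] [341.25943956   0.         281.5678452 ] [0.559081312358533, -0.0162151083418441, 0.302303056440198] [-2.6435e+00 -1.6954e+00  2.3000e-03]
```

Emit:
carry_out([
  {"delta_pos": [-0.001, -0.0366, 0], "dr": [0, 0, 0]},
  {"delta_pos": [-0.001, -0.0367, 0], "dr": [0, 0, 0]},
  {"delta_pos": [0, 0, 0.02], "dr": [0, 0, 0]},
  {"delta_pos": [0, 0, 0.02], "dr": [0, 0, 0]},
  {"delta_pos": [0, 0, 0.015], "dr": [0, 0, 0]},
  {"delta_pos": [0, 0, 0], "dr": [0, 0, 0]},
  {"delta_pos": [0, 0, 0], "dr": [0, 0, 0]},
  {"delta_pos": [0, 0, 0], "dr": [0, 0, 0]},
])

```text
time: 12.32
tool_pos: [0.4928, 0.0123, 0.2494]
tcp_rot: [2.642, 1.698, 0.002]
wrist_force: [0.4, -0.3, -3.4]
width: 0.144
```

Run:
```python
from h import *
snap('side','s10');snap('scene','c10');s=st()
a=cv2.imread('pics/s10.png');b=cv2.imread('pics/c10.png')
p=proj('s10',[.494,.013,.19]).astype(int);q=proj('c10',[.494,.013,.19]).astype(int);print(p,q)
f=lambda im,p:cv2.resize(im[p[1]-30:p[1]+30,p[0]-25:p[0]+25],(400,480),interpolation=cv2.INTER_CUBIC)
cv2.imwrite('pics/sc10.png',np.hstack([f(a,p),f(b,q)]))
```

```text
{'time': 12.425, 'q': [-0.0255, -0.0982, 1.9612, 0.0, 1.2771, -1.1684], 'joint_vel': [-0.0007, -0.0026, 0.0052, -0.0002, 0.0011, -0.0005], 'joint_torque': [-0.0127, -32.7035, -38.4606, -0.0039, -0.0162, 0.0007], 'tool_pos': [0.4926, 0.0123, 0.2492], 'tcp_rot': [2.6417, 1.6987, 0.0019], 'wrist_force': [-0.042, -0.8984, -2.7786], 'torque': [-0.0262, 0.0869, 0.0016], 'width': 0.147}
[277 179] [270 203]
```

View pics/sc10.png

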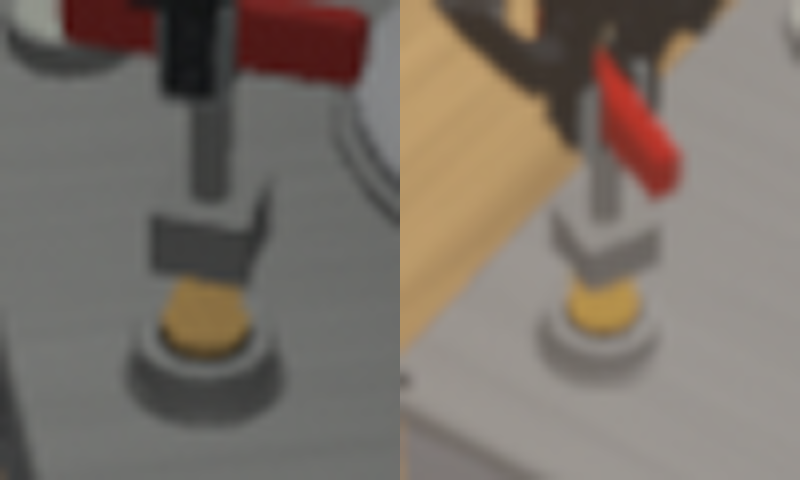

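In both views the socket hangs about 9 mm over the plug. Shank and plug axes agree to about 0.5 px, so I ease down.

Emit:
carry_out([
  {"delta_pos": [0, -0.0008, 0.003], "dr": [0, 0, 0]},
  {"delta_pos": [0, 0, 0.003], "dr": [0, 0, 0]},
  {"delta_pos": [0, 0, 0.002], "dr": [0, 0, 0]},
  {"delta_pos": [0, 0, 0.002], "dr": [0, 0, 0]},
  {"delta_pos": [0, 0, 0.002], "dr": [0, 0, 0]},
  {"delta_pos": [0, 0, 0], "dr": [0, 0, 0]},
])

```text
time: 13.18
tool_pos: [0.4911, 0.0127, 0.2361]
tcp_rot: [-2.642, -1.699, 0.001]
wrist_force: [0.4, 0.5, -3.1]
width: 0.146
```

Run:
```python
from h import *
st()
```

```text
{'time': 13.175, 'q': [-0.0249, -0.0914, 1.9792, -0.0, 1.2542, -1.1679], 'joint_vel': [0.0004, -0.0024, -0.0034, 0.0024, 0.0021, -0.0012], 'joint_torque': [0.0054, -32.8545, -38.1426, 0.0, -0.0189, -0.0001], 'tool_pos': [0.4911, 0.0127, 0.2361], 'tcp_rot': [-2.6422, -1.6992, 0.0006], 'wrist_force': [0.3985, 0.5201, -3.0724], 'torque': [-0.0117, -0.0139, -0.0091], 'width': 0.1458}
```

Emit:
carry_out([
  {"delta_pos": [0, 0, 0.002], "dr": [0, 0, 0]},
  {"delta_pos": [0, 0, 0.002], "dr": [0, 0, 0]},
  {"delta_pos": [0, 0, 0.002], "dr": [0, 0, 0]},
  {"delta_pos": [0, 0, 0.0015], "dr": [0, 0, 0]},
  {"delta_pos": [0, 0, 0], "dr": [0, 0, 0]},
])

```text
time: 13.8
tool_pos: [0.4912, 0.0127, 0.2287]
tcp_rot: [-2.642, -1.699, 0.0]
wrist_force: [0.5, 0.3, -2.9]
width: 0.149
```

Run:
```python
from h import *
st()
```

```text
{'time': 13.8, 'q': [-0.0248, -0.0863, 1.9884, -0.0, 1.2398, -1.1679], 'joint_vel': [-0.0002, -0.0043, -0.0034, 0.001, 0.0022, -0.0002], 'joint_torque': [0.0024, -32.9566, -37.9482, -0.0019, -0.0183, -0.0002], 'tool_pos': [0.4912, 0.0127, 0.2287], 'tcp_rot': [-2.6422, -1.6993, 0.0004], 'wrist_force': [0.4567, 0.2845, -2.9475], 'torque': [0.0066, -0.0376, -0.0236], 'width': 0.1487}
```

Emit:
carry_out([
  {"delta_pos": [0, 0, 0.001], "dr": [0, 0, 0]},
  {"delta_pos": [0, 0, 0.001], "dr": [0, 0, 0]},
  {"delta_pos": [0, 0, 0], "dr": [0, 0, 0]},
  {"delta_pos": [0, 0, 0], "dr": [0, 0, 0]},
])

```text
time: 14.3
tool_pos: [0.4913, 0.0127, 0.2269]
tcp_rot: [2.642, 1.699, 0.0]
wrist_force: [0.3, 0.0, -2.9]
width: 0.144
```

Run:
```python
from h import *
s=st();snap('side','s11')
cv2.imwrite('pics/s11z.png',cv2.resize(cv2.imread('pics/s11.png')[140:215,235:320],None,fx=7,fy=7,interpolation=2))
```

```text
{'time': 14.3, 'q': [-0.0249, -0.0851, 1.9906, -0.0, 1.236, -1.1679], 'joint_vel': [-0.0012, 0.0006, 0.0007, -0.0001, 0.0011, -0.0004], 'joint_torque': [-0.0001, -33.0027, -37.9201, -0.0028, -0.0035, 0.0], 'tool_pos': [0.4913, 0.0127, 0.2269], 'tcp_rot': [2.6423, 1.6993, 0.0001], 'wrist_force': [0.3354, 0.0276, -2.9399], 'torque': [-0.0104, 0.0045, -0.0592], 'width': 0.1444}
```

View pics/s11z.png

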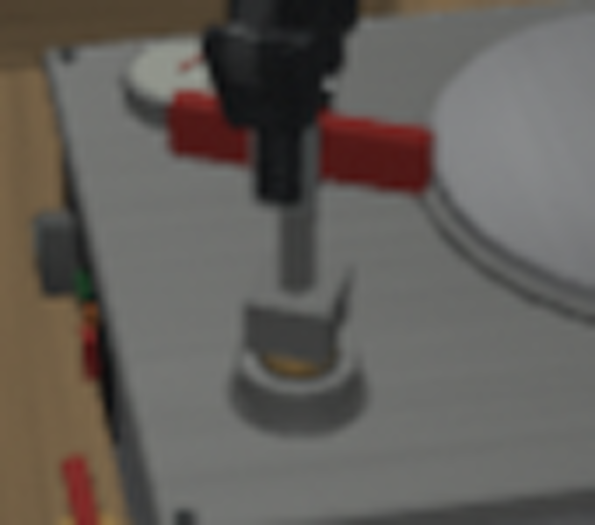

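Seated: z=0.2269, and the socket covers the head down to the shoulder. I turn clockwise about the plug axis and watch the moment about z.

Emit:
carry_out([
  {"delta_pos": [0.00013, -3e-05, 0], "dr": [0, 0, 0.05]},
  {"delta_pos": [0.00013, -3e-05, 0], "dr": [0, 0, 0.05]},
  {"delta_pos": [0.00013, -3e-05, 0], "dr": [0, 0, 0.05]},
  {"delta_pos": [0.00013, -3e-05, 0], "dr": [0, 0, 0.05]},
  {"delta_pos": [0.00013, -3e-05, 0], "dr": [0, 0, 0.05]},
  {"delta_pos": [0.00013, -3e-05, 0], "dr": [0, 0, 0.05]},
])

```text
time: 15.1
tool_pos: [0.4921, 0.0131, 0.2271]
tcp_rot: [2.866, 1.283, 0.002]
wrist_force: [1.8, -0.9, -3.1]
width: 0.145
```

Run:
```python
from h import *
s=st()
```

```text
{'time': 15.1, 'q': [-0.0234, -0.0845, 1.9897, -0.0009, 1.2349, -0.865], 'joint_vel': [0.0022, 0.0025, -0.0002, -0.0014, 0.0005, 0.3974], 'joint_torque': [0.3337, -33.2137, -37.4774, 0.4309, 0.4898, -0.2403], 'tool_pos': [0.4921, 0.0131, 0.2271], 'tcp_rot': [2.866, 1.2832, 0.0016], 'wrist_force': [1.8074, -0.8859, -3.0867], 'torque': [-0.2814, -0.2862, 0.1964], 'width': 0.1451}
```

Emit:
carry_out([
  {"delta_pos": [0.00013, -3e-05, 0], "dr": [0, 0, 0.05]},
  {"delta_pos": [0.00013, -3e-05, 0], "dr": [0, 0, 0.05]},
  {"delta_pos": [0.00013, -3e-05, 0], "dr": [0, 0, 0.05]},
  {"delta_pos": [0.00013, -3e-05, 0], "dr": [0, 0, 0.05]},
])

```text
time: 15.6
tool_pos: [0.4925, 0.0134, 0.2272]
tcp_rot: [2.98, 0.991, 0.002]
wrist_force: [1.7, -1.7, -3.1]
width: 0.145
```

```bash
cat > q.py <<'E'
from h import *
s=bot.read_state();print(s['time'],'q6',s['q'][5].round(3) if hasattr(s['q'],'round') else s['q'][5],'F',np.round(s['wrist_force'],2),'T',np.round(s['torque'],3),'jt6',round(float(s['joint_torque'][5]),3),'p',np.round(s['tool_pos'],4))
E
python3 q.py
```

```text
15.6 q6 -0.664 F [ 1.69 -1.68 -3.05] T [-0.317 -0.28   0.188] jt6 -0.239 p [0.4925 0.0134 0.2272]
```

Emit:
carry_out([
  {"delta_pos": [0.00013, -3e-05, 0], "dr": [0, 0, 0.05]},
  {"delta_pos": [0.00013, -3e-05, 0], "dr": [0, 0, 0.05]},
  {"delta_pos": [0.00013, -3e-05, 0], "dr": [0, 0, 0.05]},
  {"delta_pos": [0.00013, -3e-05, 0], "dr": [0, 0, 0.05]},
])

```text
time: 16.1
tool_pos: [0.4928, 0.0137, 0.2271]
tcp_rot: [3.064, 0.688, 0.002]
wrist_force: [1.7, -0.9, -3.9]
width: 0.144
```

```bash
python3 q.py
```

```text
16.1 q6 -0.463 F [ 1.66 -0.93 -3.93] T [-0.364 -0.262  0.189] jt6 -0.238 p [0.4928 0.0137 0.2271]
```

Emit:
carry_out([
  {"delta_pos": [0.00013, -3e-05, 0], "dr": [0, 0, 0.05]},
  {"delta_pos": [0.00013, -3e-05, 0], "dr": [0, 0, 0.05]},
])

```text
time: 16.35
tool_pos: [0.4931, 0.0139, 0.2272]
tcp_rot: [3.094, 0.534, 0.002]
wrist_force: [0.8, -2.6, -4.3]
width: 0.144
```

```bash
python3 q.py
```

```text
16.35 q6 -0.363 F [ 0.77 -2.55 -4.29] T [-0.385 -0.257  0.145] jt6 -0.238 p [0.4931 0.0139 0.2272]
```

Emit:
carry_out([
  {"delta_pos": [0.00013, -3e-05, 0], "dr": [0, 0, 0.05]},
  {"delta_pos": [0.00013, -3e-05, 0], "dr": [0, 0, 0.05]},
  {"delta_pos": [0.00013, -3e-05, 0], "dr": [0, 0, 0.05]},
])

```text
time: 16.73
tool_pos: [0.4934, 0.014, 0.2271]
tcp_rot: [3.125, 0.301, 0.002]
wrist_force: [1.3, -1.9, -3.5]
width: 0.145
```

```bash
python3 q.py
```

```text
16.725 q6 -0.213 F [ 1.29 -1.88 -3.46] T [-0.401 -0.249  0.186] jt6 -0.237 p [0.4934 0.014  0.2271]
```

Emit:
carry_out([
  {"delta_pos": [0.00013, -3e-05, 0], "dr": [0, 0, 0.05]},
  {"delta_pos": [0.00013, -3e-05, 0], "dr": [0, 0, 0.05]},
  {"delta_pos": [0.00013, -3e-05, 0], "dr": [0, 0, 0.05]},
])

```text
time: 17.1
tool_pos: [0.4938, 0.0141, 0.2271]
tcp_rot: [3.139, 0.066, 0.002]
wrist_force: [1.5, -2.6, -3.7]
width: 0.143
```

```bash
python3 q.py
```

```text
17.1 q6 -0.062 F [ 1.5  -2.64 -3.73] T [-0.489 -0.251  0.211] jt6 -0.236 p [0.4938 0.0141 0.2271]
```

Emit:
carry_out([
  {"delta_pos": [0.0002, 0.0003, 0], "dr": [0, 0, 0.05]},
  {"delta_pos": [0.0002, 0.0003, 0], "dr": [0, 0, 0.05]},
  {"delta_pos": [0.0002, 0.0002, 0], "dr": [0, 0, 0.05]},
])

```text
time: 17.48
tool_pos: [0.4942, 0.0138, 0.2271]
tcp_rot: [3.137, -0.17, 0.002]
wrist_force: [-0.2, -1.7, -2.6]
width: 0.145
```

```bash
python3 q.py
```

```text
17.475 q6 0.086 F [-0.18 -1.71 -2.62] T [-0.124 -0.131  0.166] jt6 -0.233 p [0.4942 0.0138 0.2271]
```

Emit:
carry_out([
  {"delta_pos": [0.00013, -3e-05, 0], "dr": [0, 0, 0.05]},
  {"delta_pos": [0.00013, -3e-05, 0], "dr": [0, 0, 0.05]},
  {"delta_pos": [0.00013, -3e-05, 0], "dr": [0, 0, 0.05]},
])

```text
time: 17.85
tool_pos: [0.4945, 0.0138, 0.2271]
tcp_rot: [3.115, -0.404, 0.002]
wrist_force: [0.7, -0.3, -3.7]
width: 0.144
```

```bash
python3 q.py
```

```text
17.85 q6 0.236 F [ 0.72 -0.3  -3.67] T [-0.19  -0.075  0.161] jt6 -0.236 p [0.4945 0.0138 0.2271]
```

Still running with even drag, about 1.4 rad so far.

Emit:
carry_out([
  {"delta_pos": [0.00013, -3e-05, 0], "dr": [0, 0, 0.05]},
  {"delta_pos": [0.00013, -3e-05, 0], "dr": [0, 0, 0.05]},
  {"delta_pos": [0.00013, -3e-05, 0], "dr": [0, 0, 0.05]},
])

```text
time: 18.23
tool_pos: [0.4949, 0.0137, 0.2271]
tcp_rot: [3.076, -0.636, 0.002]
wrist_force: [0.7, -0.5, -3.5]
width: 0.147
```

```bash
python3 q.py
```

```text
18.225 q6 0.386 F [ 0.69 -0.47 -3.54] T [-0.185 -0.065  0.204] jt6 -0.236 p [0.4949 0.0137 0.2271]
```

Emit:
carry_out([
  {"delta_pos": [0.00013, -3e-05, 0], "dr": [0, 0, 0.05]},
  {"delta_pos": [0.00013, -3e-05, 0], "dr": [0, 0, 0.05]},
  {"delta_pos": [0.00013, -3e-05, 0], "dr": [0, 0, 0.05]},
])

```text
time: 18.6
tool_pos: [0.4952, 0.0136, 0.2271]
tcp_rot: [3.02, -0.865, 0.001]
wrist_force: [0.3, -0.7, -2.6]
width: 0.145
```

```bash
python3 q.py
```

```text
18.6 q6 0.536 F [ 0.34 -0.7  -2.62] T [-0.18   0.007  0.209] jt6 -0.236 p [0.4952 0.0136 0.2271]
```

Emit:
carry_out([
  {"delta_pos": [0.00013, -3e-05, 0], "dr": [0, 0, 0.05]},
  {"delta_pos": [0.00013, -3e-05, 0], "dr": [0, 0, 0.05]},
  {"delta_pos": [0.00013, -3e-05, 0], "dr": [0, 0, 0.05]},
])

```text
time: 18.98
tool_pos: [0.4955, 0.0134, 0.2271]
tcp_rot: [2.946, -1.089, 0.001]
wrist_force: [-0.3, -1.0, -3.5]
width: 0.143
```

```bash
python3 q.py
```

```text
18.975 q6 0.686 F [-0.34 -0.99 -3.52] T [-0.203 -0.018  0.273] jt6 -0.168 p [0.4955 0.0134 0.2271]
```

Emit:
carry_out([
  {"delta_pos": [0.00013, -3e-05, 0], "dr": [0, 0, 0.05]},
  {"delta_pos": [0.00013, -3e-05, 0], "dr": [0, 0, 0.05]},
])

```text
time: 19.23
tool_pos: [0.4957, 0.0132, 0.2272]
tcp_rot: [2.888, -1.234, 0.001]
wrist_force: [-0.7, -0.5, -2.6]
width: 0.141
```

```bash
python3 q.py
```

```text
19.225 q6 0.785 F [-0.66 -0.55 -2.56] T [-0.219 -0.034  0.371] jt6 -0.091 p [0.4957 0.0132 0.2272]
```

The taper bites from q6≈0.6: the torque has climbed to about 0.37, including roughly 0.06 of speed drag. I slow down.

Emit:
carry_out([
  {"delta_pos": [5e-05, -1e-05, 0], "dr": [0, 0, 0.02]},
  {"delta_pos": [5e-05, -1e-05, 0], "dr": [0, 0, 0.02]},
])

```text
time: 19.48
tool_pos: [0.4957, 0.0132, 0.2271]
tcp_rot: [2.863, -1.291, 0.001]
wrist_force: [0.2, -2.0, -2.0]
width: 0.147
```

```bash
python3 q.py
```

```text
19.475 q6 0.824 F [ 0.17 -2.02 -1.99] T [-0.367 -0.005  0.272] jt6 0.118 p [0.4957 0.0132 0.2271]
```

Emit:
carry_out([
  {"delta_pos": [5e-05, -1e-05, 0], "dr": [0, 0, 0.02]},
])

```text
time: 19.6
tool_pos: [0.4958, 0.0132, 0.2271]
tcp_rot: [2.85, -1.32, 0.001]
wrist_force: [-0.6, -3.0, -1.3]
width: 0.148
```

```bash
python3 q.py
```

```text
19.6 q6 0.845 F [-0.58 -2.97 -1.31] T [-0.571  0.037  0.299] jt6 0.172 p [0.4958 0.0132 0.2271]
```

Emit:
carry_out([
  {"delta_pos": [5e-05, 0.0001, 0], "dr": [0, 0, 0.02]},
  {"delta_pos": [5e-05, 0.0001, 0], "dr": [0, 0, 0.02]},
])

```text
time: 19.85
tool_pos: [0.4957, 0.0131, 0.2271]
tcp_rot: [2.823, -1.378, 0.001]
wrist_force: [0.8, -2.6, -1.1]
width: 0.14
```

```bash
python3 q.py
```

```text
19.85 q6 0.885 F [ 0.78 -2.56 -1.11] T [-0.458 -0.066  0.38 ] jt6 0.162 p [0.4957 0.0131 0.2271]
```

Emit:
carry_out([
  {"delta_pos": [5e-05, 0.0001, 0], "dr": [0, 0, 0.02]},
])

```text
time: 19.98
tool_pos: [0.4957, 0.0131, 0.2271]
tcp_rot: [-2.809, 1.406, -0.001]
wrist_force: [-0.1, -2.1, -1.1]
width: 0.145
```

```bash
python3 q.py
```

```text
19.975 q6 0.905 F [-0.15 -2.08 -1.08] T [-0.466 -0.128  0.394] jt6 0.235 p [0.4957 0.0131 0.2271]
```

Emit:
carry_out([
  {"delta_pos": [5e-05, 0.0001, 0], "dr": [0, 0, 0.02]},
])

```text
time: 20.1
tool_pos: [0.4957, 0.0131, 0.2271]
tcp_rot: [-2.795, 1.434, -0.001]
wrist_force: [0.2, -2.5, -1.1]
width: 0.144
```

```bash
python3 q.py
```

```text
20.1 q6 0.924 F [ 0.17 -2.49 -1.12] T [-0.535 -0.185  0.315] jt6 0.175 p [0.4957 0.0131 0.2271]
```

Emit:
carry_out([
  {"delta_pos": [5e-05, 0.0001, 0], "dr": [0, 0, 0.02]},
])

```text
time: 20.23
tool_pos: [0.4957, 0.013, 0.2271]
tcp_rot: [-2.78, 1.462, -0.001]
wrist_force: [1.0, -1.6, -1.5]
width: 0.146
```

```bash
python3 q.py
```

```text
20.225 q6 0.944 F [ 0.97 -1.55 -1.46] T [-0.47  -0.226  0.444] jt6 0.265 p [0.4957 0.013  0.2271]
```

Emit:
carry_out([
  {"delta_pos": [0, 0, 0], "dr": [0, 0, 0]},
])

```text
time: 20.35
tool_pos: [0.4957, 0.0131, 0.2271]
tcp_rot: [-2.781, 1.461, -0.001]
wrist_force: [0.7, -1.8, -1.0]
width: 0.147
```

```bash
python3 q.py
```

```text
20.35 q6 0.943 F [ 0.71 -1.77 -1.02] T [-0.458 -0.276  0.339] jt6 0.441 p [0.4957 0.0131 0.2271]
```

Emit:
carry_out([
  {"delta_pos": [3e-05, 0, 0], "dr": [0, 0, 0.01]},
])

```text
time: 20.48
tool_pos: [0.4957, 0.013, 0.2271]
tcp_rot: [-2.774, 1.475, -0.001]
wrist_force: [0.4, -2.1, 0.7]
width: 0.148
```

```bash
python3 q.py
```

```text
20.475 q6 0.953 F [ 0.4  -2.06  0.66] T [-0.459 -0.221  0.348] jt6 0.228 p [0.4957 0.013  0.2271]
```

Emit:
carry_out([
  {"delta_pos": [0, 0, 0], "dr": [0, 0, 0]},
])

```text
time: 20.6
tool_pos: [0.4956, 0.013, 0.2271]
tcp_rot: [-2.774, 1.475, -0.001]
wrist_force: [0.0, -1.6, 0.8]
width: 0.148
```

```bash
python3 q.py
```

```text
20.6 q6 0.953 F [ 0.   -1.61  0.8 ] T [-0.48  -0.275  0.237] jt6 0.318 p [0.4956 0.013  0.2271]
```

Emit:
carry_out([
  {"delta_pos": [0, 0, 0], "dr": [0, 0, 0]},
])

```text
time: 20.72
tool_pos: [0.4957, 0.013, 0.2271]
tcp_rot: [-2.774, 1.474, -0.001]
wrist_force: [0.8, -1.5, -0.7]
width: 0.145
```

```bash
python3 q.py
```

```text
20.725 q6 0.953 F [ 0.83 -1.51 -0.7 ] T [-0.461 -0.402  0.279] jt6 0.289 p [0.4957 0.013  0.2271]
```

Emit:
carry_out([
  {"delta_pos": [0, 0, 0], "dr": [0, 0, 0]},
])

```text
time: 20.85
tool_pos: [0.4957, 0.013, 0.2271]
tcp_rot: [-2.774, 1.474, -0.001]
wrist_force: [1.2, -2.6, -0.6]
width: 0.148
```

```bash
python3 q.py
```

```text
20.85 q6 0.953 F [ 1.16 -2.63 -0.6 ] T [-0.51  -0.31   0.291] jt6 0.287 p [0.4957 0.013  0.2271]
```

Emit:
carry_out([
  {"delta_pos": [3e-05, 0, 0], "dr": [0, 0, 0.01]},
  {"delta_pos": [0, 0, 0], "dr": [0, 0, 0]},
])

```text
time: 21.1
tool_pos: [0.4956, 0.0129, 0.227]
tcp_rot: [-2.766, 1.488, -0.001]
wrist_force: [1.9, -1.3, 0.7]
width: 0.146
```

```bash
python3 q.py
```

```text
21.1 q6 0.963 F [ 1.91 -1.32  0.69] T [-0.519 -0.463  0.299] jt6 0.346 p [0.4956 0.0129 0.227 ]
```

Emit:
carry_out([
  {"delta_pos": [3e-05, 0, 0], "dr": [0, 0, 0.01]},
  {"delta_pos": [0, 0, 0], "dr": [0, 0, 0]},
])

```text
time: 21.35
tool_pos: [0.4956, 0.0129, 0.2271]
tcp_rot: [-2.759, 1.502, -0.001]
wrist_force: [2.7, -2.4, 1.0]
width: 0.145
```

```bash
python3 q.py
```

```text
21.35 q6 0.973 F [ 2.74 -2.38  1.01] T [-0.426 -0.419  0.341] jt6 0.386 p [0.4956 0.0129 0.2271]
```

Emit:
carry_out([
  {"delta_pos": [3e-05, 0, 0], "dr": [0, 0, 0.01]},
  {"delta_pos": [0, 0, 0], "dr": [0, 0, 0]},
])

```text
time: 21.6
tool_pos: [0.4957, 0.0129, 0.2271]
tcp_rot: [-2.751, 1.516, -0.001]
wrist_force: [1.6, -1.4, -0.3]
width: 0.139
```

```bash
python3 q.py
```

```text
21.6 q6 0.983 F [ 1.63 -1.44 -0.28] T [-0.45  -0.464  0.356] jt6 0.425 p [0.4957 0.0129 0.2271]
```

Emit:
carry_out([
  {"delta_pos": [3e-05, 0, 0], "dr": [0, 0, 0.01]},
  {"delta_pos": [0, 0, 0], "dr": [0, 0, 0]},
])

```text
time: 21.85
tool_pos: [0.4956, 0.0129, 0.2271]
tcp_rot: [-2.744, 1.53, -0.001]
wrist_force: [2.8, -2.1, 2.8]
width: 0.142
```

```bash
python3 q.py
```

```text
21.85 q6 0.993 F [ 2.83 -2.1   2.75] T [-0.423 -0.497  0.451] jt6 0.464 p [0.4956 0.0129 0.2271]
```

Emit:
carry_out([
  {"delta_pos": [0, 0, 0], "dr": [0, 0, 0]},
])

```text
time: 21.98
tool_pos: [0.4956, 0.0129, 0.2271]
tcp_rot: [-2.744, 1.529, -0.0]
wrist_force: [2.0, -0.9, 2.3]
width: 0.145
```

```bash
python3 q.py
```

```text
21.975 q6 0.993 F [ 1.97 -0.9   2.27] T [-0.399 -0.53   0.426] jt6 0.433 p [0.4956 0.0129 0.2271]
```

Held torque is now about 0.43–0.45 N m, with the wrist moment and joint 6 agreeing, and nothing is moving. The plug is snug, so I unload and back off into the socket's play.

Emit:
carry_out([
  {"delta_pos": [-8e-05, 0, 0], "dr": [0, 0, -0.03]},
  {"delta_pos": [-8e-05, 0, 0], "dr": [0, 0, -0.03]},
  {"delta_pos": [-8e-05, 0, 0], "dr": [0, 0, -0.03]},
  {"delta_pos": [-8e-05, 0, 0], "dr": [0, 0, -0.03]},
  {"delta_pos": [-8e-05, 0, 0], "dr": [0, 0, -0.03]},
  {"delta_pos": [0, 0, 0], "dr": [0, 0, 0]},
])

```text
time: 22.72
tool_pos: [0.4948, 0.0132, 0.2263]
tcp_rot: [2.851, -1.319, -0.002]
wrist_force: [2.5, -0.8, -3.5]
width: 0.142
```

```bash
python3 q.py
```

```text
22.725 q6 0.843 F [ 2.48 -0.78 -3.47] T [-0.431 -0.581  0.059] jt6 -0.074 p [0.4948 0.0132 0.2263]
```

Emit:
carry_out([
  {"delta_pos": [0.0005, -0.0002, 0], "dr": [0, 0, 0]},
  {"delta_pos": [0, 0, -0.003], "dr": [0, 0, 0]},
  {"delta_pos": [0, 0, -0.004], "dr": [0, 0, 0]},
  {"delta_pos": [0, 0, -0.006], "dr": [0, 0, 0]},
  {"delta_pos": [0, 0, -0.01], "dr": [0, 0, 0]},
  {"delta_pos": [0, 0, -0.02], "dr": [0, 0, 0]},
  {"delta_pos": [0, 0, -0.03], "dr": [0, 0, 0]},
  {"delta_pos": [0, 0, 0], "dr": [0, 0, 0]},
  {"delta_pos": [0, 0, 0], "dr": [0, 0, 0]},
])

```text
time: 23.85
tool_pos: [0.4953, 0.013, 0.2993]
tcp_rot: [2.851, -1.32, -0.001]
wrist_force: [-0.6, -0.1, -3.4]
width: 0.145
```

```bash
python3 q.py
python3 - <<'E'
from h import *
snap('wrist','w12');snap('side','s12');snap('scene','c12')
a=cv2.imread('pics/s12.png');b=cv2.imread('pics/c12.png')
p=proj('s12',[.494,.013,.22]).astype(int);q=proj('c12',[.494,.013,.22]).astype(int);print(p,q)
f=lambda im,p:cv2.resize(im[p[1]-35:p[1]+35,p[0]-29:p[0]+29],(400,480),interpolation=cv2.INTER_CUBIC)
cv2.imwrite('pics/sc12.png',np.hstack([f(a,p),f(b,q)]))
E
```

```text
23.85 q6 0.843 F [-0.59 -0.14 -3.44] T [-0.001 -0.007 -0.004] jt6 0.0 p [0.4953 0.013  0.2993]
[277 169] [270 196]
```

View pics/sc12.png

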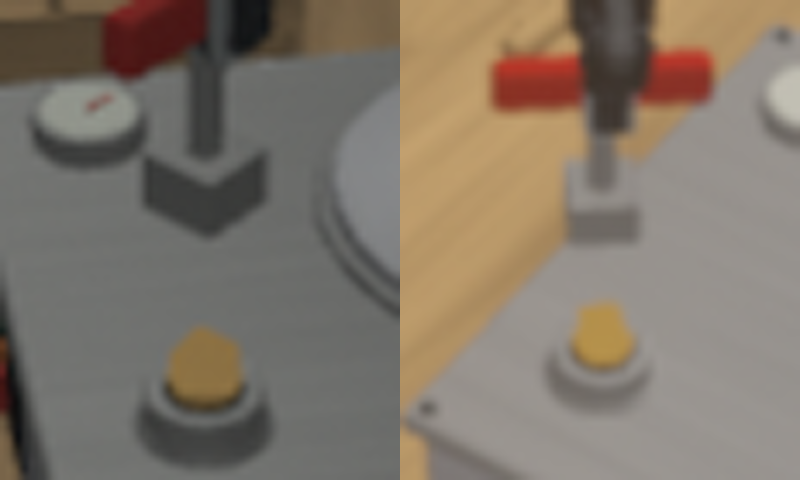

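View pics/w12.png

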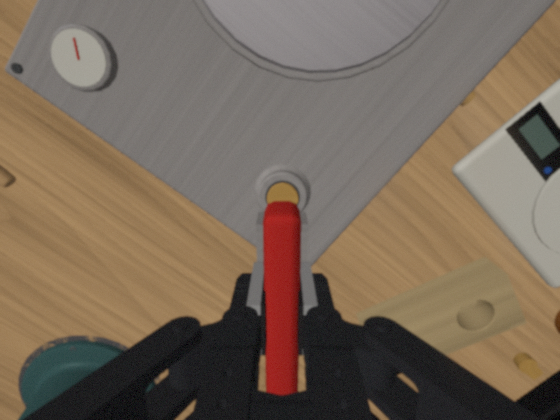

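The side and scene views show the key clear of the plug and upright. The plug is still in its boss. I carry the key back at its original orientation.

Emit:
carry_out([
  {"delta_pos": [0, 0, 0], "dr": [0, 0, -0.16]},
  {"delta_pos": [0, 0, 0], "dr": [0, 0, -0.16]},
  {"delta_pos": [0, 0, 0], "dr": [0, 0, -0.16]},
  {"delta_pos": [0, 0, 0], "dr": [0, 0, -0.16]},
  {"delta_pos": [0, 0, 0], "dr": [0, 0, -0.16]},
  {"delta_pos": [0, 0, 0], "dr": [0, 0, -0.16]},
])

```text
time: 24.75
tool_pos: [0.4951, 0.013, 0.2985]
tcp_rot: [-3.138, -0.154, 0.004]
wrist_force: [0.1, -0.1, -3.6]
width: 0.15
```

Emit:
carry_out([
  {"delta_pos": [-0.002, 0.0463, 0], "dr": [0, 0, 0]},
  {"delta_pos": [-0.002, 0.0463, 0], "dr": [0, 0, 0]},
  {"delta_pos": [-0.002, 0.0463, 0], "dr": [0, 0, 0]},
  {"delta_pos": [-0.002, 0.0463, 0], "dr": [0, 0, 0]},
  {"delta_pos": [-0.002, 0.0463, 0], "dr": [0, 0, 0]},
  {"delta_pos": [-0.002, 0.0463, 0], "dr": [0, 0, 0]},
  {"delta_pos": [-0.002, 0.0463, 0], "dr": [0, 0, 0]},
  {"delta_pos": [0, 0, 0], "dr": [0, 0, 0]},
  {"delta_pos": [0, 0, 0], "dr": [0, 0, 0]},
])

```text
time: 25.88
tool_pos: [0.5113, -0.3105, 0.2985]
tcp_rot: [-3.136, -0.145, 0.003]
wrist_force: [0.1, 0.1, -2.8]
width: 0.141
```

Run:
```python
from h import *
snap('wrist','w13');s=st();M=R.from_rotvec(s['tcp_rot']).as_matrix();print(np.degrees(np.arctan2(M[1,0],M[0,0])), (M.T@(np.array([.5115,-.3107,.0717])-s['tool_pos'])).round(4))
cv2.imwrite('pics/w13z.png',np.hstack([cv2.resize(cv2.imread(f'pics/{f}.png')[130:290,220:345],None,fx=3.1,fy=3.1) for f in('w8','w13')]))
```

```text
{'time': 25.925, 'q': [-0.587, 0.0862, 1.6872, 0.0006, 1.3703, -0.6803], 'joint_vel': [0.0129, -0.0115, 0.0012, -0.0022, -0.0033, -0.0019], 'joint_torque': [-0.6324, -43.9489, -39.4848, -0.056, -0.0226, 0.0013], 'tool_pos': [0.5115, -0.3101, 0.2989], 'tcp_rot': [-3.1365, -0.1463, 0.0021], 'wrist_force': [0.1411, -0.1511, -3.0655], 'torque': [-0.0213, 0.0315, -0.0049], 'width': 0.1419}
5.3408717920773885 [2.000e-04 1.000e-03 2.272e-01]
```

View pics/w13z.png

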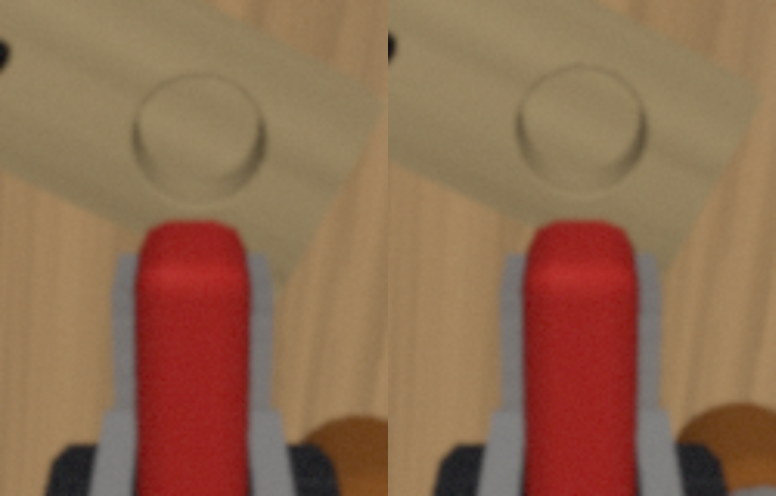

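The held key sits unchanged in the grip compared with w8, with the hole straight ahead. I go down.

Emit:
carry_out([
  {"delta_pos": [0.0002, 0.0006, 0.035], "dr": [0, 0, 0]},
  {"delta_pos": [0, 0, 0.035], "dr": [0, 0, 0]},
  {"delta_pos": [0, 0, 0.035], "dr": [0, 0, 0]},
  {"delta_pos": [0, 0, 0.035], "dr": [0, 0, 0]},
  {"delta_pos": [0, 0, 0.03], "dr": [0, 0, 0]},
  {"delta_pos": [0, 0, 0], "dr": [0, 0, 0]},
  {"delta_pos": [0, 0, 0], "dr": [0, 0, 0]},
])

```text
time: 26.8
tool_pos: [0.513, -0.3113, 0.1312]
tcp_rot: [3.137, 0.148, 0.002]
wrist_force: [0.1, -0.8, -2.5]
width: 0.142
```

```bash
python3 q.py;python3 - <<'E'
from h import *
snap('side','s14');snap('scene','c14')
a=cv2.imread('pics/s14.png');b=cv2.imread('pics/c14.png')
p=proj('s14',[.512,-.312,.08]).astype(int);q=proj('c14',[.512,-.312,.08]).astype(int)
f=lambda im,p:cv2.resize(im[p[1]-35:p[1]+35,p[0]-29:p[0]+29],(400,480),interpolation=cv2.INTER_CUBIC)
cv2.imwrite('pics/sc14.png',np.hstack([f(a,p),f(b,q)]))
E
```

```text
26.8 q6 -0.681 F [ 0.09 -0.75 -2.51] T [-0.036 -0.051 -0.057] jt6 0.001 p [ 0.513  -0.3113  0.1312]
```

View pics/sc14.png

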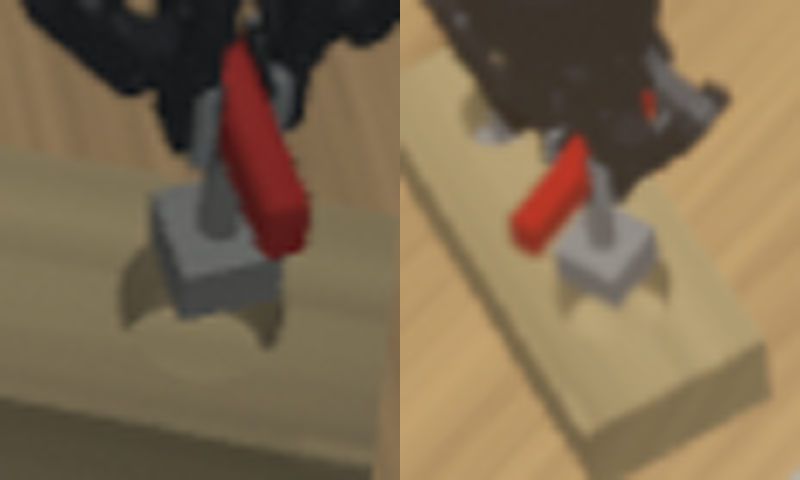

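Emit:
carry_out([
  {"delta_pos": [-0.0014, -0.0007, 0.008], "dr": [0, 0, 0]},
  {"delta_pos": [0, 0, 0.01], "dr": [0, 0, 0]},
  {"delta_pos": [0, 0, 0.01], "dr": [0, 0, 0]},
  {"delta_pos": [0, 0, 0.01], "dr": [0, 0, 0]},
  {"delta_pos": [0, 0, 0.01], "dr": [0, 0, 0]},
  {"delta_pos": [0, 0, 0.006], "dr": [0, 0, 0]},
  {"delta_pos": [0, 0, 0], "dr": [0, 0, 0]},
])

```text
time: 27.78
tool_pos: [0.5102, -0.3108, 0.0751]
tcp_rot: [-3.137, -0.146, 0.002]
wrist_force: [-0.1, 0.1, -2.2]
width: 0.147
```

```bash
python3 q.py
```

```text
27.775 q6 -0.682 F [-0.14  0.11 -2.23] T [-0.015 -0.033  0.031] jt6 -0.0 p [ 0.5102 -0.3108  0.0751]
```

Emit:
carry_out([
  {"delta_pos": [0.001, 0, 0.0015], "dr": [0, 0, 0]},
  {"delta_pos": [0, 0, 0.001], "dr": [0, 0, 0]},
  {"delta_pos": [0, 0, 0.0005], "dr": [0, 0, 0]},
  {"delta_pos": [0, 0, 0], "dr": [0, 0, 0]},
])

```text
time: 28.28
tool_pos: [0.5117, -0.311, 0.073]
tcp_rot: [3.138, 0.146, 0.0]
wrist_force: [0.2, 0.3, -2.7]
width: 0.148
```

```bash
python3 q.py
```

```text
28.275 q6 -0.681 F [ 0.22  0.32 -2.72] T [-0.016 -0.01   0.067] jt6 -0.0 p [ 0.5117 -0.311   0.073 ]
```

Emit:
carry_out([
  {"delta_pos": [0, 0, 0.0008], "dr": [0, 0, 0]},
  {"delta_pos": [0, 0, 0.0007], "dr": [0, 0, 0]},
  {"delta_pos": [0, 0, 0], "dr": [0, 0, 0]},
])

```text
time: 28.65
tool_pos: [0.5118, -0.311, 0.0716]
tcp_rot: [3.138, 0.146, 0.0]
wrist_force: [-0.4, 0.9, -1.6]
width: 0.145
```

```bash
python3 q.py
```

```text
28.65 q6 -0.681 F [-0.36  0.88 -1.58] T [ 0.04   0.083 -0.007] jt6 -0.005 p [ 0.5118 -0.311   0.0716]
```

Touchdown, with Fz reduced. I release, opening only part way, and then rise.

Emit:
carry_out([
  {"delta_pos": [0, 0, 0.0003], "dr": [0, 0, 0]},
  {"delta_pos": [0, 0, 0], "dr": [0, 0, 0]},
  {"delta_pos": [0, 0, 0], "dr": [0, 0, 0]},
  {"delta_pos": [0, 0, 0], "dr": [0, 0, 0]},
  {"delta_pos": [0, 0, 0], "dr": [0, 0, 0]},
], grip=0.5)

```text
time: 29.28
tool_pos: [0.5117, -0.311, 0.0711]
tcp_rot: [3.138, 0.146, 0.0]
wrist_force: [0.2, 0.4, 0.3]
width: 0.5
```

```bash
python3 q.py
python3 - <<'E'
from h import *
snap('wrist','w15')
E
```

```text
29.275 q6 -0.681 F [0.21 0.37 0.33] T [ 0.021 -0.01   0.028] jt6 -0.0 p [ 0.5117 -0.311   0.0711]
```

View pics/w15.png

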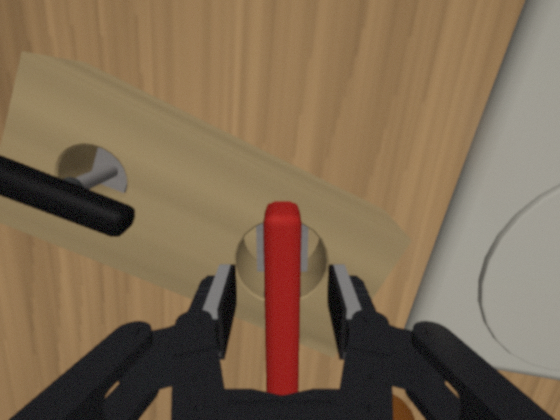

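The key stands between the open fingers just as it did before the grasp (compare w7). I rise straight up.

Emit:
carry_out([
  {"delta_pos": [0, 0, -0.015], "dr": [0, 0, 0]},
  {"delta_pos": [0, 0, -0.025], "dr": [0, 0, 0]},
  {"delta_pos": [0, 0, -0.04], "dr": [0, 0, 0]},
  {"delta_pos": [0, 0, -0.04], "dr": [0, 0, 0]},
  {"delta_pos": [0, 0, -0.04], "dr": [0, 0, 0]},
  {"delta_pos": [0, 0, -0.04], "dr": [0, 0, 0]},
  {"delta_pos": [0, 0, 0], "dr": [0, 0, 0]},
  {"delta_pos": [0, 0, 0], "dr": [0, 0, 0]},
  {"delta_pos": [0, 0, 0], "dr": [0, 0, 0]},
])

```text
time: 30.45
tool_pos: [0.5108, -0.3104, 0.2695]
tcp_rot: [-3.137, -0.146, 0.004]
wrist_force: [-0.1, -0.0, -0.4]
width: 0.501
```

```bash
python3 q.py
python3 - <<'E'
from h import *
snap('wrist','w16');snap('side','s16');snap('scene','c16')
im=cv2.imread('pics/w16.png').astype(int);m=((im[:,:,2]-np.maximum(im[:,:,0],im[:,:,1]))>50).astype(np.uint8)
for k in cv2.findContours(m,0,1)[0]:
    if cv2.contourArea(k)>200:
        rc=cv2.minAreaRect(k);print(rc,plane('w16',*rc[0],.095))
a=cv2.imread('pics/s16.png')
cv2.imwrite('pics/f16.png',np.hstack([cv2.resize(a[130:390,200:460],(400,400)),cv2.resize(cv2.imread('pics/w16.png')[100:380,100:380],(400,400))]))
E
```

```text
30.45 q6 -0.681 F [-0.08 -0.02 -0.42] T [ 0.007 -0.044 -0.008] jt6 -0.0 p [ 0.5108 -0.3104  0.2695]
((283.0, 186.5), (93.0, 14.0), 90.0) [ 0.51170945 -0.30900903  0.095     ]
```

View pics/f16.png

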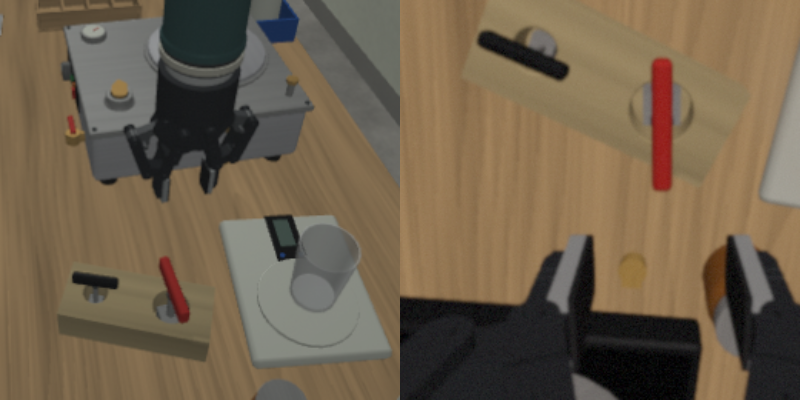

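```bash
python3 -c "
from h import *
print(bot.finish_job())"
```

```text
the job is handed in; nothing more can be done
None
```

I tightened the plug with the T-key, stood the key back in its hole, and handed the job in after about 30 s of robot time. No verdict is reported.

**Plug:** I set the key on the plug and turned it clockwise by about 2.2 rad of tool rotation, including socket play and flex. It ran with an even 0.18–0.2 N m, then the taper bit after roughly 1.7–1.8 rad. I stopped with the key holding 0.43–0.45 N m and the plug not moving.

**Key:** It stands upright in its hole. In the last wrist image the middle of the crossbar is within about 2 mm of where it was measured at the start. The fingers were clear with no force on the gripper, and the scale, beaker and small key looked unmoved; I did not measure them or the other items again.

**Checks that disagreed:**
- **Torque readings:** While holding, the wrist moment read up to about 0.1 N m below joint 6 because of noise and stick-slip. They agreed on the last two readings. I did not measure the breakaway torque afterwards, so the snug value rests on the held torque.
- **Bite angle:** Reckoning from the turn angle alone, without allowing for flex, would put the torque nearer 0.55 N m. I trusted the measured torque instead.
- **Wrist camera:** Its calibration seemed to be off by about 1.5 mm. I corrected for this by measuring the socket and the plug in the same picture.

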